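Make up an ink-drawing kit and a watercolour kit for the next art class

ROBOT

A 6-joint arm with a two-finger parallel gripper is mounted at the origin on the work surface. World frame = base frame: x ahead of the robot, y to its left, z up, the work surface at z = 0. Lengths are in mm, angles in rad, forces in N, time in s.
With the tool pointing down it reaches from about 325 to 775 mm from the base axis. Payload 5.5 kg.
Tool frame: the origin (TCP) lies midway between the tips of the shut fingers; the grasp point (between the pads) lies 19 mm behind it; z points along the fingers, y is the direction in which the jaws open and shut (so a half turn about z gives the same grasp; the last joint's range is limited). The gripper opens to 85 mm and grips with 20 to 120 N. Pads are 22 mm wide; open, the fingers measure 114 mm over their backs; the gripper's body (76 mm by 85 mm) begins 54 mm behind the grasp point. The pads swing forward as they close: fully open they stand 13 mm farther back than shut.
Start: joints at [1.065, 0.091, 1.231, -0, 1.82, -0.057], TCP at [260.337, 540.593, 231.275] pointing down, gripper open.
Joint ranges: [-2.87, 2.87], [-0.86, 2.18], [0.17, 2.46], [-1.51, 4.65], [0.06, 2.69], [-2.65, 2.65]. Speed limits (rad/s): [2.57, 2.57, 3.01, 3.14, 3.14, 3.14].

INTERFACE

Orientations are given as a unit quaternion [x, y, z, w].
In Python, from station import arm gives the robot as it stands.
- The arm moves only by the tool arm_command, never from a script. Its argument "plan" is a list that holds one entry, the list of rows, each a list of 4 numbers: the shift along the tool's x, y, z in cm, then the turn about the tool's z in rad. A call has exactly 5 rows; each row shifts and turns the commanded pose from where the row before left it, along the tool's axes as they then stand; what a row does not reach is not made up. A row lasts 1/12 s, in which the tool goes at most 41.7 mm and 7.16 degrees, less where a joint would pass 70% of its speed; a pose out of reach is approached as far as the arm can. A call is refused whole if a number of a shift passes 4.17 or a number of a turn 0.125, either way. A call with a gripper value outside its range is refused whole. "jaw" is the opening in per cent of the stroke, from 0 (shut) to 100 (fully open), set as the call begins (left out, the last holds). The fingers move at their own pace and stop on an object; the grip force is fixed at half the most. Time passes only in rows, so rows that do not move let the fingers close, or fill a call up. It gives the time, the measured TCP pose, the force and the opening at its end, in the units of the state.
- arm.get_obs(): the state, without advancing time (a new reading comes with each control period).
- arm.snapshot(name): name is "scene" or "side" or "wrist"; returns a dict with "pixels" (384x512x3 uint8, red, green, blue), "range_z" (384x512 float32, mm along the optical axis (not along the pixel's ray), 0 where there is no reading), "camera_matrix" (3x3 intrinsics, pixels), "camera_from_world" (4x4, takes a point from world to camera coordinates). Camera axes: x right, y down, z forward; pixel columns grow to the right and rows downward; lengths in mm; the calibration is good to about 2 mm. The wrist camera is an equidistant fisheye: a pixel r from the principal point sees the ray r / f radians off the axis. A picture is of the moment at which its call begins.
- arm.finish_job(): hands the job in, once; it reports no verdict.
The state is a dict: "time_s": time; "joint_pos": joint angles; "dq": joint speeds; "tau": joint torques, N m; "tool_pos": TCP position; "ee_rot": TCP orientation; "contact_force": force on the tool from outside, world axes, zero at the start; "ft_torque": the same for the moment, N m; "gripper_width": finger opening in mm.
Only numpy, scipy, OpenCV 4.12 (cv2) and the standard library are available. Lean on these libraries where they do the work, as an engineer would, in place of code of your own. Each camera call takes 0.05 s, during which the arm holds its last target.

TASK

Make up the two class kits from the stock on the table: in the tray with two bays, stand the ink bottle in the short bay and lay the eraser along the long bay; in the tray with three bays, lay the paint tin along the long middle bay, stand the open water cup in the larger end bay and the lidded paint pot in the smaller end bay. Each thing must end flat on the floor of its bay, right way up and wholly inside it; set the glass ink bottle down, never drop it. Leave the tape roll, the palette dish and the pencil sharpener where they are.

Things in the scene. Friction and masses are not known exactly. Their poses are not given: they have to be found in the camera images.
- tray_two: fixed shallow grey tray, two bays in a row along x, 172 x 88 mm. Origin: centre of underside. Floor 3 mm thick; rims and divider 4 mm thick, tops 8 mm above the underside. Bays 80 mm wide (y), centred on y = 0: long bay (eraser) 96 mm in x, centre x = -34 mm; short bay (ink bottle) 64 mm, centre x = +50 mm. On the left or right; its +x end points roughly to the robot (within 13 degrees).
- tray_three: fixed shallow grey tray, three bays in a row along x, 272 x 88 mm; origin, floor, rims and bay width as the two-bay tray. Larger end bay (water cup) 80 mm in x, centre x = -92 mm; middle bay (paint tin) 108 mm, centre x = +6 mm; smaller end bay (paint pot) 68 mm, centre x = +98 mm. On the side opposite the two-bay tray; its -x end points roughly to the robot (within 13 degrees).
- ink_bottle: upright amber glass ink bottle with a paper band: body 40 mm in diameter and 46 mm high, sloping to a narrower black cap 27 mm in diameter, 74 mm high in all; 80 to 170 g. Origin: centre of its underside, z up through the cap.
- eraser: white block eraser with a cardboard-brown sleeve over part of its length, 66 x 30 x 24 mm (x, y, z), lying flat; 40 to 85 g. Origin: centre of its underside.
- paint_tin: closed flat watercolour tin of bare aluminium with a dark seam and a pale panel on its lid, 84 x 48 x 24 mm (x, y, z), lying flat, lid up; it stays shut; 80 to 170 g. Origin: centre of its underside.
- water_cup: empty open cylindrical cup of grey plastic, 56 mm in outside diameter, 62 mm high, wall 3 mm, standing upright; 55 to 115 g. Origin: centre of its underside, z up.
- paint_pot: squat round white pot with a wide black lid: pot 45 mm in diameter, lid 48 mm in diameter from 22 mm up to the top at 34 mm; standing upright; 60 to 130 g. Origin: centre of its underside, z up.
- tape_roll: brown roll of tape lying flat, a ring 62 mm outside, 44 mm inside, 24 mm high, loose; belongs to no kit and stays. Origin: centre of its underside.
- palette_dish: small white ceramic mixing dish, an open shallow bowl 68 mm across and 18 mm high, loose; belongs to no kit and stays. Origin: centre of its underside.
- sharpener: small steel pencil sharpener block, 30 x 20 x 15 mm, loose; belongs to no kit and stays. Origin: centre of its underside.
Mind the look-alikes: they are no part of the job. What is shaped like the water_cup but blue or yellow is not meant.

How it is judged:
By the outcome, as a careful person would: the job done as asked, in the order asked, and still so for the second after the job is handed in, with the robot touching nothing.
It also fails if it takes over 126 s, if anything falls off the work surface, if the arm or the gripper's body presses on something with over 40 N, if the wrist force passes 120 N, or if a joint passes its speed limit or range.

## Working session

There is one attempt and no reset: what is moved stays moved. The work goes in short steps, Python scripts to look and compute and a tool call to move; the robot and the scene stay as the last step left them, time stands still between calls to the robot, and variables do not carry over. Pictures are saved under pics/ and viewed, and the job is handed in when it is done.

Besides the shell and the picture viewer there is one more tool, called after ">>>" by a JSON object that holds its "op" and its "data", one argument or row to a line. arm_command: Moves the arm, as the interface text tells. Its arguments: {"type":"object","properties":{"plan":{"type":"array"},"jaw":{"type":"number"}},"required":["plan"]}

```bash
ls; mkdir -p pics
cat > h.py <<'E'
import numpy as np, cv2
from station import arm
def snap(n,f=None):
    s=arm.snapshot(n)
    if f: cv2.imwrite('pics/'+f,s['pixels'][:,:,::-1])
    np.savez('/tmp/%s.npz'%n,**s)
    return s
def load(n): return dict(np.load('/tmp/%s.npz'%n))
E
python3 - <<'E'
from h import *
for n in('scene','side','wrist'):
    s=snap(n,n+'0.png'); print(n,s['camera_matrix'].tolist(),np.round(s['camera_from_world'],3).tolist())
o=arm.get_obs();print({k:np.round(v,3).tolist() for k,v in o.items()})
E
```

```text
pics
scene [[448.05928967086334, 0.0, 256.3948232278286], [0.0, 448.05928967086334, 201.63472794991088], [0.0, 0.0, 1.0]] [[0.609, 0.793, 0.001, -383.055], [0.56, -0.429, -0.709, -324.693], [-0.561, 0.433, -0.705, 1331.741], [0.0, 0.0, 0.0, 1.0]]
side [[366.36376122854034, 0.0, 253.68859390529852], [0.0, 366.36376122854034, 190.4598385851295], [0.0, 0.0, 1.0]] [[-0.844, -0.537, -0.007, 518.987], [-0.39, 0.622, -0.679, 258.912], [0.368, -0.57, -0.734, 613.844], [0.0, 0.0, 0.0, 1.0]]
wrist [[297.3186396354542, 0.0, 257.6896984369077], [0.0, 297.3186396354542, 189.98808537892822], [0.0, 0.0, 1.0]] [[0.434, 0.901, -0.003, -599.776], [0.869, -0.417, 0.267, -35.005], [0.239, -0.118, -0.964, 378.514], [0.0, 0.0, 0.0, 1.0]]
{'time_s': 0.15, 'joint_pos': [1.065, 0.092, 1.232, 0.0, 1.82, -0.057], 'dq': [-0.0, -0.002, -0.003, -0.001, -0.0, 0.001], 'tau': [0.001, -45.937, -41.853, -0.0, 0.01, 0.0], 'tool_pos': [260.224, 540.399, 230.363], 'ee_rot': [0.223, 0.975, -0.001, -0.0], 'contact_force': [0.451, -0.578, 0.61], 'ft_torque': [0.067, -0.046, 0.052], 'gripper_width': 84.915}
```

View pics/scene0.png

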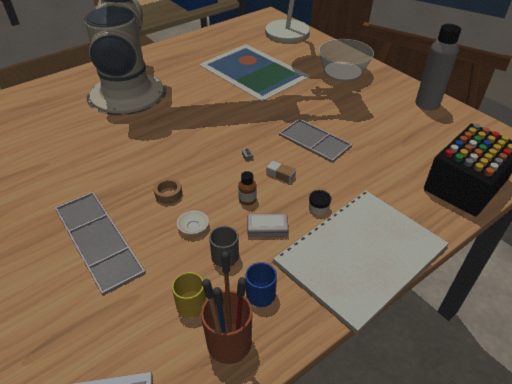

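View pics/side0.png

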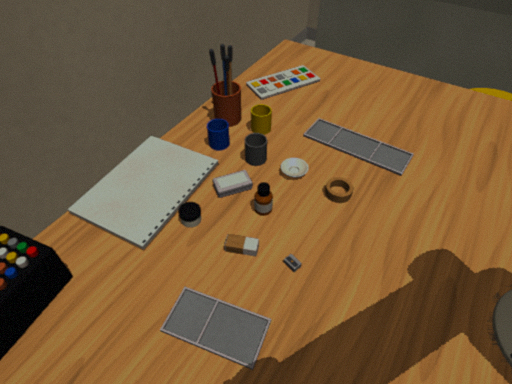

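View pics/wrist0.png

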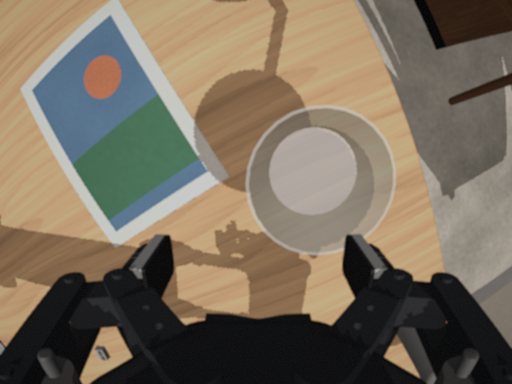

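The grey cup is at scene (225,245) and side (256,150). The look-alikes are blue at scene (261,285) and yellow at (189,295). tray_two is at scene (315,139), tray_three at (98,240). The eraser is at (281,172), tin (268,225), bottle (247,188) and pot (319,203). Next I'll measure them.

```bash
cat >> h.py <<'E'
def cloud(s):
    K=s['camera_matrix'];T=s['camera_from_world'];z=s['range_z'].astype(float)
    v,u=np.mgrid[:384,:512]
    c=np.stack([(u-K[0,2])/K[0,0]*z,(v-K[1,2])/K[1,1]*z,z],-1)
    w=(c-T[:3,3])@T[:3,:3]
    w[z<=0]=np.nan
    return w
def proj(s,p):
    K=s['camera_matrix'];T=s['camera_from_world'];c=T[:3,:3]@np.array(p)+T[:3,3];q=K@c;return q[:2]/q[2]
def ray(s,uv,z):
    K=s['camera_matrix'];T=s['camera_from_world']
    d=np.array([(uv[0]-K[0,2])/K[0,0],(uv[1]-K[1,2])/K[1,1],1])
    R=T[:3,:3];o=-R.T@T[:3,3];d=R.T@d
    return o+d*(z-o[2])/d[2]
E
python3 - <<'E'
from h import *
boxes={'scene':dict(tray2=(278,118,353,160),tray3=(52,190,145,290),bottle=(235,170,260,208),eraser=(264,160,298,184),tin=(244,211,292,241),cup=(207,226,242,268),pot=(305,188,333,218),tape=(150,176,186,206),dish=(174,210,212,240),sharp=(238,146,256,163),blue=(244,262,280,307),yellow=(172,272,206,318)),
'side':dict(tray2=(158,284,275,368),tray3=(300,117,415,175),bottle=(250,180,276,218),eraser=(220,230,262,258),tin=(210,168,255,198),cup=(240,132,272,168),pot=(176,198,204,230),tape=(322,174,356,206),dish=(276,154,312,182),sharp=(280,252,303,273))}
for n in('scene','side'):
    s=load(n);w=cloud(s)
    print(n,'table z',np.nanmedian(w[(np.abs(w[...,0]-450)<250)&(np.abs(w[...,1])<350)][:,2]))
    for k,b in boxes[n].items():
        r=w[b[1]:b[3],b[0]:b[2]].reshape(-1,3);m=r[r[:,2]>6]
        if len(m)<5: print(k,len(m));continue
        lo,hi=np.percentile(m,2,0),np.percentile(m,98,0)
        top=m[m[:,2]>hi[2]-4]
        rc=cv2.minAreaRect(top[:,:2].astype(np.float32))
        print(k,len(m),'lo',lo.round(),'hi',hi.round(),'mid',((lo+hi)/2).round(),'top',np.round(rc[0]),np.round(rc[1]),round(rc[2]))
E
```

```text
scene table z 0.9203582697810433
tray2 298 lo [423. 226.   6.] hi [599. 337.  11.] mid [511. 282.   8.] top [511. 281.] [173.  92.] 11
tray3 809 lo [ 351. -351.    6.] hi [ 622. -259.   11.] mid [ 486. -305.    8.] top [ 486. -305.] [ 88. 274.] 88
bottle 504 lo [568.  -9.   9.] hi [600.  25.  75.] mid [584.   8.  42.] top [580.  12.] [26. 27.] 51
eraser 386 lo [534. 100.   7.] hi [596. 145.  27.] mid [565. 122.  17.] top [563. 123.] [66. 31.] 20
tin 882 lo [643. -51.   7.] hi [716.  29.  27.] mid [680. -11.  17.] top [677.  -9.] [81. 47.] 55
cup 1022 lo [ 657. -207.    9.] hi [822. -96. 205.] mid [ 740. -152.  107.] top [ 817. -202.] [11.  9.] 73
pot 450 lo [677.  98.   7.] hi [722. 141.  36.] mid [700. 119.  21.] top [697. 120.] [47. 46.] 54
tape 469 lo [ 431. -152.    6.] hi [488. -94.  26.] mid [ 460. -123.   16.] top [ 458. -122.] [58. 63.] 59
dish 561 lo [ 547. -159.    6.] hi [ 664. -100.   61.] mid [ 606. -130.   34.] top [ 665. -139.] [ 3. 20.] 48
sharp 87 lo [441.  90.   6.] hi [474. 115.  17.] mid [458. 102.  12.] top [458. 102.] [19. 28.] 72
blue 1222 lo [ 770. -207.    7.
[... 553 characters left out ...]
. 107.   7.] hi [593. 151.  26.] mid [562. 129.  16.] top [564. 128.] [65. 31.] 22
tin 706 lo [638. -39.   7.] hi [715.  39.  26.] mid [676.  -0.  16.] top [653.  14.] [ 83. 109.] 54
cup 646 lo [ 658. -145.    8.] hi [711. -90.  62.] mid [ 684. -117.   35.] top [ 685. -117.] [54. 55.] 41
pot 517 lo [676.  97.   8.] hi [751. 147.  35.] mid [713. 122.  21.] top [699. 125.] [45. 47.] 72
tape 432 lo [ 430. -145.    7.] hi [487. -87.  25.] mid [ 459. -116.   16.] top [ 460. -118.] [60. 60.] 12
dish 367 lo [ 550. -157.    7.] hi [610. -96.  18.] mid [ 580. -127.   13.] top [ 579. -126.] [63. 65.] 30
sharp 169 lo [444.  96.   7.] hi [473. 119.  16.] mid [459. 108.  11.] top [459. 106.] [20. 30.] 71
```

Run:
```python
from h import *
a=load('scene')['pixels'][:,:,::-1];b=load('side')['pixels'][:,:,::-1]
cv2.imwrite('pics/c1.png',np.hstack([cv2.resize(a[150:320,150:340],(400,358),interpolation=2),cv2.resize(b[100:270,170:360],(400,358),interpolation=2)]))
cv2.imwrite('pics/c2.png',np.hstack([cv2.resize(a[180:300,45:155],(330,360),interpolation=2),cv2.resize(b[275:375,150:285],(460,340),interpolation=2).__class__(0) if 0 else cv2.resize(b[275:375,150:285],(460,360),interpolation=2)]))
```

```text
(no output)
```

View pics/c1.png

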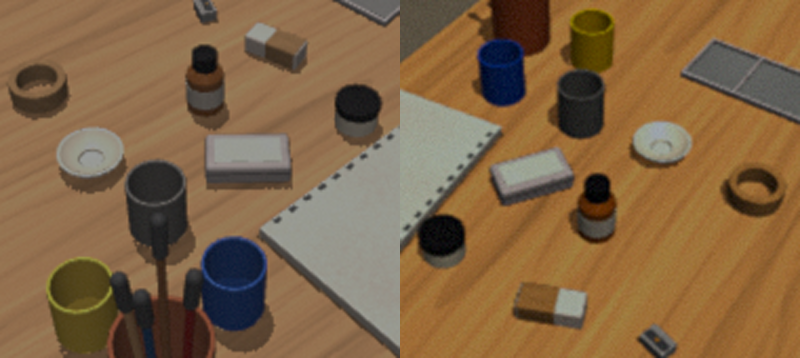

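View pics/c2.png

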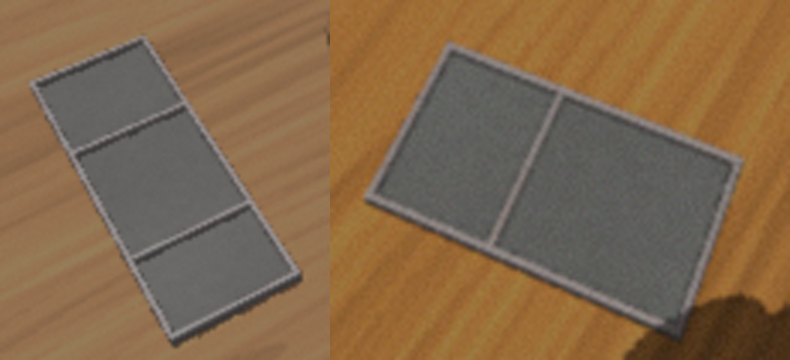

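Run:
```python
from h import *
out=[]
for n,bx in(('scene',[(278,118,353,160),(52,190,145,290)]),('side',[(158,284,275,368),(300,117,415,175)])):
    s=load(n);w=cloud(s);im=s['pixels'][:,:,::-1].copy()
    im=cv2.resize(im,None,fx=3,fy=3,interpolation=cv2.INTER_CUBIC)
    for i,b in enumerate(bx):
        r=w[b[1]:b[3],b[0]:b[2]];g=s['pixels'][b[1]:b[3],b[0]:b[2]].astype(int)
        sat=g.max(-1)-g.min(-1)
        m=(sat<32).astype(np.uint8);m=cv2.morphologyEx(m,cv2.MORPH_OPEN,np.ones((3,3),np.uint8))
        k,l,st,_=cv2.connectedComponentsWithStats(m);m=(l==1+np.argmax(st[1:,4]))
        pts=np.argwhere(m)[:,::-1]+[b[0],b[1]]
        P=np.array([ray(s,p,8 if 1 else 0)[:2] for p in pts],np.float32)
        rc=cv2.minAreaRect(P);print(n,i,rc,st[1:,4].max())
        zs=r[m];print('  z pct',np.nanpercentile(zs[:,2],[5,25,50,90,97]).round(1))
        c=np.array(rc[0]);
        # divider profile: project pts heights along the long axis
        a=np.deg2rad(rc[2]+(90 if rc[1][1]>rc[1][0] else 0));d=np.array([np.cos(a),np.sin(a)]);d*=np.sign(d[0])
        e=np.array([-d[1],d[0]]);print('  longaxis deg',np.rad2deg(np.arctan2(d[1],d[0])))
        lum=g.sum(-1)[m];t=(P-c)@d;q=(P-c)@e;L=86 if i==0 else 136
        prof=[(x,round(float(lum[(abs(t-x)<2)&(abs(q)<30)].mean()))) for x in range(-L+6,L-5,4)]
        md=np.median([p[1] for p in prof]);print('  bright at (world +x dir)',[p for p in prof if p[1]>md+25])
```

```text
scene 0 ((512.094482421875, 278.04425048828125), (178.5069580078125, 97.28531646728516), 10.28615665435791) 1514
  z pct [0.9 2.6 3.7 7.7 9.4]
  longaxis deg 10.28615665435791
  bright at (world +x dir) [(12, 328), (80, 333)]
scene 1 ((488.6011047363281, -305.4088439941406), (88.5154800415039, 277.4787292480469), 87.9964828491211) 4465
  z pct [1.5 2.9 3.9 7.7 9.5]
  longaxis deg -2.003517150878922
  bright at (world +x dir) [(-54, 375), (58, 384), (130, 383)]
side 0 ((510.5458679199219, 285.80279541015625), (172.55210876464844, 89.06312561035156), 10.712679862976074) 5004
  z pct [0.9 2.  2.9 7.  8.4]
  longaxis deg 10.712679862976074
  bright at (world +x dir) [(16, 322)]
side 1 ((486.789306640625, -296.2606506347656), (93.74210357666016, 270.448486328125), 88.01998138427734) 2404
  z pct [0.6 1.7 2.6 6.4 7.8]
  longaxis deg -1.9800186157226705
  bright at (world +x dir) [(-50, 325), (62, 328)]
```

```bash
cat >> h.py <<'E'
import sys
from scipy.spatial.transform import Rotation as Ro
def pose():
    o=arm.get_obs();R=Ro.from_quat(o['ee_rot']).as_matrix();return np.array(o['tool_pos']),R,o
def rows(target,jawdeg=None,p=None,R=None,step=40):
    """print rows to take tool to target (mm) and jaw angle (deg world, mod 180)"""
    p0,R0,o=pose(); p=p0 if p is None else np.array(p,float); R=R0 if R is None else R
    d=np.array(target,float)-p
    cur=np.degrees(np.arctan2(R[1,1],R[0,1])); t=0
    if jawdeg is not None:
        t=-((jawdeg-cur+90)%180-90); t=np.radians(t)
    n=max(int(np.ceil(np.linalg.norm(d)/step)),int(np.ceil(abs(t)/.12)),1); n=-(-n//5)*5
    Rz=Ro.from_euler('z',t/n).as_matrix();Rc=R.copy()
    print('pose',p.round(1),'jaw',round(cur,1),'w',round(o['gripper_width'],1),'t',round(o['time_s'],2),'d',d.round(1),'turn',round(t,3),'j6',o['joint_pos'][5])
    out=[]
    for i in range(n):
        v=Rc.T@(d/n)/10; out.append([round(float(x),2) for x in v]+[round(float(t/n),3)]); Rc=Rc@Rz
    for i in range(0,n,5): print(out[i:i+5])
E
python3 -c "
from h import *
rows((580,14,220),101)"
```

```text
pose [260.2 540.4 230.4] jaw 64.3 w 84.9 t 0.15 d [ 319.8 -526.4  -10.4] turn -0.641 j6 -0.05670540031503475
[[-2.58, -1.68, 0.05, -0.032], [-2.53, -1.76, 0.05, -0.032], [-2.47, -1.84, 0.05, -0.032], [-2.41, -1.92, 0.05, -0.032], [-2.35, -1.99, 0.05, -0.032]]
[[-2.28, -2.07, 0.05, -0.032], [-2.21, -2.14, 0.05, -0.032], [-2.14, -2.21, 0.05, -0.032], [-2.07, -2.28, 0.05, -0.032], [-2.0, -2.34, 0.05, -0.032]]
[[-1.92, -2.41, 0.05, -0.032], [-1.84, -2.47, 0.05, -0.032], [-1.76, -2.52, 0.05, -0.032], [-1.68, -2.58, 0.05, -0.032], [-1.6, -2.63, 0.05, -0.032]]
[[-1.51, -2.68, 0.05, -0.032], [-1.43, -2.73, 0.05, -0.032], [-1.34, -2.77, 0.05, -0.032], [-1.25, -2.81, 0.05, -0.032], [-1.16, -2.85, 0.05, -0.032]]
```

>>> {"op": "arm_command", "data": {
  "plan": [
    [[-2.6, -1.7, 0.05, -0.032], [-2.5, -1.8, 0.05, -0.032], [-2.5, -1.8, 0.05, -0.032], [-2.4, -1.9, 0.05, -0.032], [-2.35, -2.0, 0.05, -0.032]]
  ]
}}

```text
time_s: 0.57
tool_pos: [340.7, 407.6, 228.3]
ee_rot: [0.143, 0.99, -0.0, -0.0]
contact_force: [1.1, -1.3, 0.6]
gripper_width: 85.5
```

>>> {"op": "arm_command", "data": {
  "plan": [
    [[-2.3, -2.1, 0.05, -0.032], [-2.2, -2.1, 0.05, -0.032], [-2.1, -2.2, 0.05, -0.032], [-2.1, -2.3, 0.05, -0.032], [-2.0, -2.3, 0.05, -0.032]]
  ]
}}

```text
time_s: 0.98
tool_pos: [420.6, 276.1, 226.0]
ee_rot: [0.064, 0.998, -0.0, -0.0]
contact_force: [-0.5, 0.5, 0.1]
gripper_width: 85.3
```

>>> {"op": "arm_command", "data": {
  "plan": [
    [[-1.9, -2.4, 0.05, -0.032], [-1.85, -2.5, 0.05, -0.032], [-1.75, -2.5, 0.05, -0.032], [-1.7, -2.6, 0.05, -0.032], [-1.6, -2.6, 0.05, -0.032]]
  ]
}}

```text
time_s: 1.4
tool_pos: [500.3, 144.6, 223.5]
ee_rot: [-0.016, 1.0, -0.0, -0.0]
contact_force: [0.3, 0.3, -0.0]
gripper_width: 85.5
```

>>> {"op": "arm_command", "data": {
  "plan": [
    [[-1.5, -2.7, 0.05, -0.032], [-1.4, -2.7, 0.05, -0.032], [-1.35, -2.8, 0.05, -0.032], [-1.25, -2.8, 0.05, -0.032], [-1.15, -2.85, 0.05, -0.032]]
  ]
}}

```text
time_s: 1.82
tool_pos: [579.8, 12.9, 220.9]
ee_rot: [-0.096, 0.995, 0.0, -0.0]
contact_force: [0.6, 0.1, 0.6]
gripper_width: 85.4
```

```bash
python3 -c "
from h import *
s=snap('wrist','w1.png');np.savez('/tmp/w1.npz',**s)
rows((580,14,200),101)"
```

```text
pose [581.6   8.2 219.8] jaw 100.9 w 85.3 t 1.87 d [ -1.6   5.8 -19.8] turn -0.002 j6 -1.8044760146590901
[[0.01, 0.12, 0.39, -0.0], [0.01, 0.12, 0.39, -0.0], [0.01, 0.12, 0.39, -0.0], [0.01, 0.12, 0.39, -0.0], [0.01, 0.12, 0.39, -0.0]]
```

View pics/w1.png

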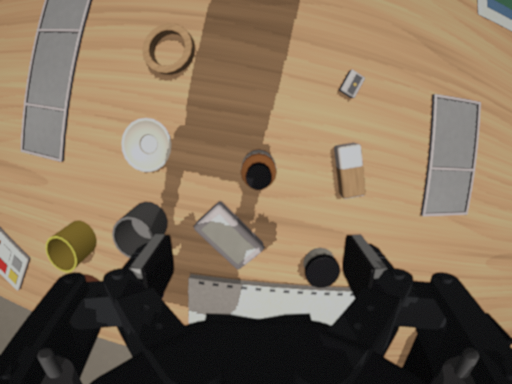

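Wide wrist view: bottle at (258,172), eraser (350,170), pot (322,268), tin (228,235), grey cup (140,228), yellow look-alike (72,247). tray_two is at right with its divider at about (452,170). Its shorter bay, nearer the image bottom, is the end away from the robot. The text says otherwise, so I go by the bay sizes seen. I'll measure from the wrist too.

```bash
cat >> h.py <<'E'
def wdir(s,u,v):
    K=s['camera_matrix'];x=(np.asarray(u,float)-K[0,2])/K[0,0];y=(np.asarray(v,float)-K[1,2])/K[1,1]
    r=np.hypot(x,y)+1e-12;k=np.sin(r)/r
    return np.stack([x*k,y*k,np.cos(r)],-1)
def wcloud(s):
    v,u=np.mgrid[:384,:512];d=wdir(s,u,v);z=s['range_z'].astype(float)
    c=d/d[...,2:]*z[...,None];T=s['camera_from_world'];w=(c-T[:3,3])@T[:3,:3];w[z<=0]=np.nan;return w
def wray(s,uv,z):
    T=s['camera_from_world'];R=T[:3,:3];o=-R.T@T[:3,3];d=R.T@wdir(s,uv[0],uv[1]);return o+d*(z-o[2])/d[2]
def wproj(s,p):
    K=s['camera_matrix'];T=s['camera_from_world'];c=T[:3,:3]@np.array(p,float)+T[:3,3]
    r=np.arctan2(np.hypot(c[0],c[1]),c[2]);h=np.hypot(c[0],c[1])+1e-12
    return np.array([K[0,2]+K[0,0]*r*c[0]/h,K[1,2]+K[1,1]*r*c[1]/h])
def box(w,b,zmin=6,ztop=4):
    r=w[b[1]:b[3],b[0]:b[2]].reshape(-1,3);m=r[r[:,2]>zmin];hi=np.percentile(m[:,2],97)
    top=m[m[:,2]>hi-ztop];rc=cv2.minAreaRect(top[:,:2].astype(np.float32));return len(m),round(hi,1),np.round(rc[0],1),np.round(rc[1],1),round(rc[2],1)
E
python3 - <<'E'
from h import *
s=load('wrist');w=wcloud(s)
print(np.nanmedian(w[60:130,200:240,2]))
for k,b in dict(bottle=(240,148,278,192),eraser=(330,138,368,200),tin=(190,198,266,270),pot=(303,245,341,287),cup=(110,198,168,255),tape=(138,22,196,80),dish=(118,115,174,175),sharp=(334,66,366,100),tray2=(418,90,484,218),tray3=(18,0,92,162)).items():
    print(k,*box(w,b))
# tray corners by rays on z=8
for nm,cs in dict(tray2=[(433,95),(480,100),(467,214),(421,215)],div=[(427,168),(473,170)],tray3b=[(22,155),(62,161)],div3=[(27,105),(70,109),(38,30),(80,33)]).items():
    print(nm,[wray(s,c,8)[:2].round().tolist() for c in cs])
E
```

```text
-0.2894923893098591
bottle 1128 74.7 [579.4  13.6] [25.6 25.2] 82.1
eraser 1386 25.1 [561.9 125.4] [65.3 30.1] 22.1
tin 2490 25.3 [675.9  -6. ] [83.1 47.2] 53.9
pot 1096 34.8 [696.1 122.4] [45.8 47.2] 1.4
cup 2195 255.7 [580.3 -36.4] [ 4.6 13.6] 14.8
tape 1308 25.0 [ 457.7 -118.8] [60.4 60.8] 42.0
dish 1831 18.5 [ 577.8 -127.6] [66.  65.8] 52.3
sharp 416 15.4 [456.7 104.9] [20.3 30.3] 73.3
tray2 821 8.6 [510.4 283.4] [171.7  89.8] 10.6
tray3 1117 9.3 [ 505.5 -303.2] [ 90.8 232.9] 87.6
tray2 [[437.0, 222.0], [416.0, 309.0], [586.0, 342.0], [602.0, 254.0]]
div [[535.0, 240.0], [519.0, 326.0]]
tray3b [[625.0, -346.0], [622.0, -261.0]]
div3 [[548.0, -340.0], [547.0, -253.0], [435.0, -341.0], [442.0, -257.0]]
```

```bash
python3 -c "
from h import *
rows((579.6,14,60),101)
rows((579.6,14,11),101,p=(579.6,14,60))"
```

```text
pose [581.6   8.2 219.8] jaw 100.9 w 85.3 t 1.87 d [  -2.     5.8 -159.8] turn -0.002 j6 -1.8044760146590901
[[0.01, 0.13, 3.19, -0.0], [0.01, 0.13, 3.19, -0.0], [0.01, 0.13, 3.19, -0.0], [0.01, 0.13, 3.19, -0.0], [0.01, 0.13, 3.19, -0.0]]
pose [579.6  14.   60. ] jaw 100.9 w 85.3 t 1.87 d [  0.   0. -49.] turn -0.002 j6 -1.8044760146590901
[[-0.0, 0.0, 0.98, -0.0], [-0.0, 0.0, 0.98, -0.0], [-0.0, 0.0, 0.98, -0.0], [-0.0, 0.0, 0.98, -0.0], [-0.0, 0.0, 0.98, -0.0]]
```

>>> {"op": "arm_command", "data": {
  "plan": [
    [[0, 0.13, 2.4, 0], [0, 0.13, 2.4, 0], [0, 0.13, 2.4, 0], [0, 0.13, 2.4, 0], [0, 0.13, 2.4, 0]]
  ]
}}

```text
time_s: 2.28
tool_pos: [577.7, 20.9, 99.8]
ee_rot: [-0.095, 0.995, 0.0, -0.0]
contact_force: [0.7, -0.8, 0.0]
gripper_width: 85.2
```

```bash
python3 -c "
from h import *
s=snap('wrist','w2.png')
rows((579.6,14,11),101)"
```

```text
pose [575.1  21.2  93.6] jaw 100.9 w 85.6 t 2.33 d [  4.5  -7.2 -82.6] turn -0.001 j6 -1.784184211036196
[[-0.08, -0.16, 1.65, -0.0], [-0.08, -0.16, 1.65, -0.0], [-0.08, -0.16, 1.65, -0.0], [-0.08, -0.16, 1.65, -0.0], [-0.08, -0.16, 1.65, -0.0]]
```

View pics/w2.png

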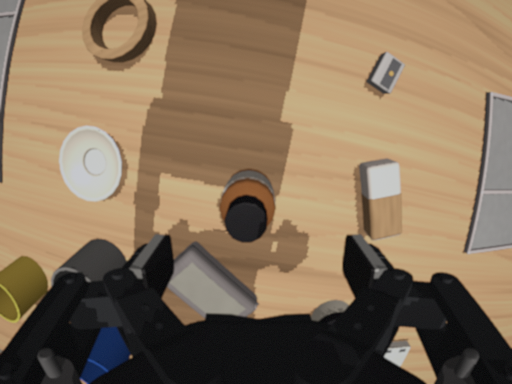

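>>> {"op": "arm_command", "data": {
  "plan": [
    [[0, 0, 2.0, 0], [0, 0, 1.5, 0], [0, 0, 0, 0], [0, 0, 0, 0], [0, 0, 0, 0]]
  ]
}}

```text
time_s: 2.75
tool_pos: [578.6, 20.8, 67.8]
ee_rot: [-0.095, 0.995, -0.0, 0.001]
contact_force: [-0.2, -0.6, 0.2]
gripper_width: 85.5
```

```bash
python3 -c "
from h import *
rows((579.6,14,11),101)"
```

```text
pose [578.6  20.8  67.8] jaw 101.0 w 85.5 t 2.75 d [  1.   -6.8 -56.8] turn -0.001 j6 -1.7847381368059223
[[0.01, -0.14, 1.14, -0.0], [0.01, -0.14, 1.14, -0.0], [0.01, -0.14, 1.14, -0.0], [0.01, -0.14, 1.14, -0.0], [0.01, -0.14, 1.14, -0.0]]
```

>>> {"op": "arm_command", "data": {
  "plan": [
    [[0, -0.35, 1.4, 0], [0, -0.35, 1.5, 0], [0, 0, 1.5, 0], [0, 0, 1.3, 0], [0, 0, 0, 0]]
  ]
}}

```text
time_s: 3.17
tool_pos: [577.6, 13.7, 5.9]
ee_rot: [-0.095, 0.995, 0.0, -0.002]
contact_force: [-1.0, 0.2, -0.3]
gripper_width: 85.3
```

>>> {"op": "arm_command", "data": {
  "plan": [
    [[0, 0, 0, 0], [0, 0, 0, 0], [0, 0, 0, 0], [0, 0, 0, 0], [0, 0, 0, 0]]
  ],
  "jaw": 0
}}

```text
time_s: 3.58
tool_pos: [580.4, 13.9, 10.9]
ee_rot: [-0.095, 0.995, -0.0, 0.001]
contact_force: [0.6, -0.2, 4.4]
gripper_width: 38.5
```

>>> {"op": "arm_command", "data": {
  "plan": [
    [[0, 0, 0, 0], [0, 0, 0, 0], [0, 0, 0, 0], [0, 0, 0, 0], [0, 0, 0, 0]]
  ]
}}

```text
time_s: 4.0
tool_pos: [580.5, 13.9, 10.9]
ee_rot: [-0.095, 0.995, -0.0, 0.001]
contact_force: [0.7, -0.1, 6.2]
gripper_width: 38.5
```

>>> {"op": "arm_command", "data": {
  "plan": [
    [[0, 0, -1, 0], [0, 0, -2, 0], [0, 0, -3, 0], [0, 0, -3, 0], [0, 0, -2, 0]]
  ]
}}

```text
time_s: 4.42
tool_pos: [579.7, 14.0, 122.4]
ee_rot: [-0.096, 0.995, -0.0, 0.001]
contact_force: [-0.0, -0.2, -1.1]
gripper_width: 38.4
```

>>> {"op": "arm_command", "data": {
  "plan": [
    [[0, 0, 0, 0], [0, 0, 0, 0], [0, 0, 0, 0], [0, 0, 0, 0], [0, 0, 0, 0]]
  ]
}}

```text
time_s: 4.83
tool_pos: [578.4, 13.9, 116.9]
ee_rot: [-0.095, 0.995, 0.0, -0.002]
contact_force: [-0.2, 1.0, -1.1]
gripper_width: 38.6
```

```bash
python3 -c "
from h import *
s=snap('wrist','w3.png');t=snap('side','s3.png')
rows((559.5,292.6,120),101)"
```

```text
pose [578.8  13.9 117.7] jaw 101.0 w 38.5 t 4.93 d [-19.3 278.7   2.3] turn -0.001 j6 -1.796664554257638
[[-0.34, 2.77, -0.02, -0.0], [-0.34, 2.77, -0.02, -0.0], [-0.34, 2.77, -0.02, -0.0], [-0.34, 2.77, -0.02, -0.0], [-0.34, 2.77, -0.02, -0.0]]
[[-0.34, 2.77, -0.02, -0.0], [-0.34, 2.77, -0.02, -0.0], [-0.34, 2.77, -0.02, -0.0], [-0.34, 2.77, -0.02, -0.0], [-0.34, 2.77, -0.02, -0.0]]
```

View pics/s3.png

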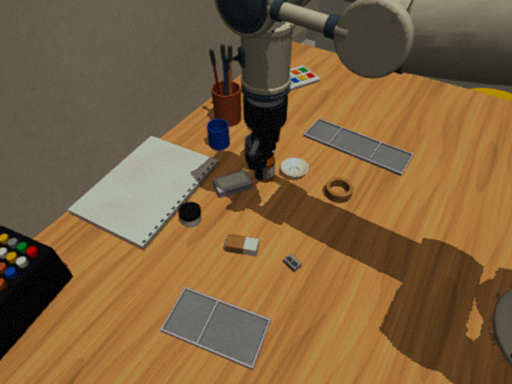

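The bottle is gripped, at side (266,165), and lifted. On to the far short bay.

>>> {"op": "arm_command", "data": {
  "plan": [
    [[-0.1, 1.3, 0, 0], [-0.3, 2.6, 0, 0], [-0.4, 3.3, 0, 0], [-0.4, 3.3, 0, 0], [-0.4, 3.3, 0, 0]]
  ]
}}

```text
time_s: 5.35
tool_pos: [568.3, 154.5, 119.0]
ee_rot: [-0.095, 0.995, 0.0, -0.0]
contact_force: [0.7, 0.7, -1.7]
gripper_width: 38.7
```

>>> {"op": "arm_command", "data": {
  "plan": [
    [[-0.4, 3.3, 0, 0], [-0.4, 3.3, 0, 0], [-0.4, 3.3, 0, 0], [-0.4, 2.6, 0, 0], [-0.2, 1.3, 0, 0]]
  ]
}}

```text
time_s: 5.77
tool_pos: [558.9, 295.5, 118.8]
ee_rot: [-0.097, 0.995, 0.001, -0.0]
contact_force: [0.7, 0.4, -1.5]
gripper_width: 38.5
```

>>> {"op": "arm_command", "data": {
  "plan": [
    [[0, 0, 1.5, 0], [0, 0, 1.5, 0], [0, 0, 0, 0], [0, 0, 0, 0], [0, 0, 0, 0]]
  ]
}}

```text
time_s: 6.18
tool_pos: [560.5, 291.2, 89.9]
ee_rot: [-0.095, 0.995, 0.0, 0.0]
contact_force: [0.1, 0.1, -1.7]
gripper_width: 38.6
```

```bash
python3 -c "
from h import *
s=snap('wrist','w4.png')
rows((559.5,292.6,15),101)
w=wcloud(s)
"
```

```text
pose [560.8 291.2  90.5] jaw 100.9 w 38.9 t 6.23 d [ -1.3   1.4 -75.5] turn -0.001 j6 -1.3362935698850056
[[0.02, 0.03, 1.51, -0.0], [0.02, 0.03, 1.51, -0.0], [0.02, 0.03, 1.51, -0.0], [0.02, 0.03, 1.51, -0.0], [0.02, 0.03, 1.51, -0.0]]
```

View pics/w4.png

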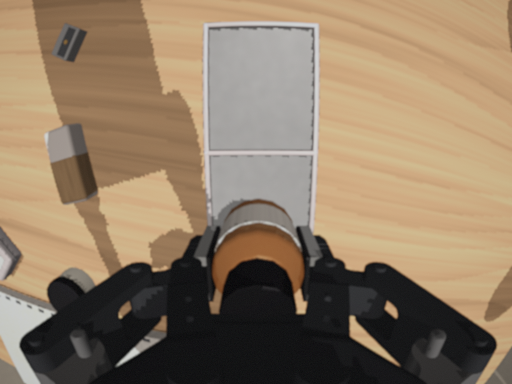

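>>> {"op": "arm_command", "data": {
  "plan": [
    [[0, 0.1, 1.5, 0], [0, 0, 2.0, 0], [0, 0, 2.0, 0], [0, 0, 1.2, 0], [0, 0, 0, 0]]
  ]
}}

```text
time_s: 6.65
tool_pos: [558.8, 291.4, 19.4]
ee_rot: [-0.095, 0.995, -0.001, -0.002]
contact_force: [-0.6, -0.1, -1.5]
gripper_width: 38.6
```

>>> {"op": "arm_command", "data": {
  "plan": [
    [[0, 0, 0, 0], [0, 0, 0.2, 0], [0, 0, 0.2, 0], [0, 0, 0, 0], [0, 0, 0, 0]]
  ]
}}

```text
time_s: 7.07
tool_pos: [560.5, 292.5, 19.1]
ee_rot: [-0.095, 0.995, 0.0, 0.001]
contact_force: [0.3, -0.6, -1.1]
gripper_width: 38.8
```

>>> {"op": "arm_command", "data": {
  "plan": [
    [[0, 0, 0.1, 0], [0, 0, 0.1, 0], [0, 0, 0.1, 0], [0, 0, 0, 0], [0, 0, 0, 0]]
  ]
}}

```text
time_s: 7.48
tool_pos: [560.0, 292.3, 15.1]
ee_rot: [-0.095, 0.995, -0.0, -0.0]
contact_force: [0.5, -0.2, -1.9]
gripper_width: 38.7
```

>>> {"op": "arm_command", "data": {
  "plan": [
    [[0, 0, 0.1, 0], [0, 0, 0.1, 0], [0, 0, 0, 0], [0, 0, 0, 0], [0, 0, 0, 0]]
  ]
}}

```text
time_s: 7.9
tool_pos: [560.3, 292.4, 13.9]
ee_rot: [-0.095, 0.995, 0.0, 0.0]
contact_force: [-1.9, -0.5, 4.6]
gripper_width: 38.5
```

>>> {"op": "arm_command", "data": {
  "plan": [
    [[0, 0, 0, 0], [0, 0, 0, 0], [0, 0, 0, 0], [0, 0, 0, 0], [0, 0, 0, 0]]
  ],
  "jaw": 90
}}

```text
time_s: 8.32
tool_pos: [560.1, 292.3, 13.0]
ee_rot: [-0.095, 0.995, -0.0, -0.0]
contact_force: [0.3, 0.4, -0.5]
gripper_width: 76.6
```

>>> {"op": "arm_command", "data": {
  "plan": [
    [[0, 0, -1, 0], [0, 0, -2, 0], [0, 0, -3, 0], [0, 0, -4, 0], [0, 0, -4, 0]]
  ],
  "jaw": 100
}}

```text
time_s: 8.73
tool_pos: [559.4, 292.0, 154.5]
ee_rot: [-0.095, 0.995, -0.0, -0.001]
contact_force: [0.9, 0.7, 0.1]
gripper_width: 85.0
```

```bash
python3 -c "
from h import *
s=snap('wrist','w5.png')
rows((563,125.5,160),112.3)
w=wcloud(s);print(box(w,(205,150,310,300),20))
"
```

```text
pose [562.5 293.4 166.2] jaw 101.0 w 85.2 t 8.78 d [   0.5 -167.9   -6.2] turn -0.198 j6 -1.3348641306103344
[[0.63, -3.3, 0.11, -0.04], [0.76, -3.27, 0.11, -0.04], [0.89, -3.24, 0.11, -0.04], [1.02, -3.2, 0.11, -0.04], [1.14, -3.16, 0.11, -0.04]]
(1845, np.float64(77.5), array([559.3, 292.3]), array([26. , 26.4]), 57.5)
```

View pics/w5.png

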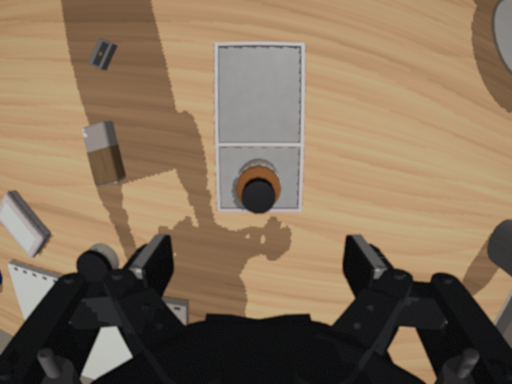

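The ink bottle stands upright in the short bay, at wrist (258,185), with its top measured at 77.5 mm. Eraser next.

>>> {"op": "arm_command", "data": {
  "plan": [
    [[0.6, -2.6, 0, -0.04], [0.8, -3.4, 0, -0.04], [0.9, -3.8, 0, -0.04], [1.1, -3.6, 0, -0.04], [0.9, -2.6, 0, -0.04]]
  ]
}}

```text
time_s: 9.2
tool_pos: [561.7, 123.9, 154.2]
ee_rot: [-0.195, 0.981, -0.0, 0.001]
contact_force: [0.2, -0.3, 0.2]
gripper_width: 85.6
```

>>> {"op": "arm_command", "data": {
  "plan": [
    [[0, 0, 2, 0], [0, 0, 3, 0], [0, 0, 3, 0], [0, 0, 0, 0], [0, 0, 0, 0]]
  ]
}}

```text
time_s: 9.62
tool_pos: [560.6, 126.3, 72.1]
ee_rot: [-0.194, 0.981, 0.0, -0.002]
contact_force: [-0.1, 0.2, 1.1]
gripper_width: 84.9
```

```bash
python3 -c "
from h import *
s=snap('wrist','w6.png')
rows((562.5,125.5,6),112.0)
w=wcloud(s);print(box(w,(190,120,330,260),10))
"
```

```text
pose [561.9 126.6  74.4] jaw 112.4 w 85.4 t 9.67 d [  0.6  -1.1 -68.4] turn 0.007 j6 -1.7995132579845212
[[-0.0, -0.02, 1.37, 0.001], [-0.0, -0.02, 1.37, 0.001], [-0.0, -0.02, 1.37, 0.001], [-0.0, -0.02, 1.37, 0.001], [-0.0, -0.02, 1.37, 0.001]]
(4006, np.float64(25.1), array([561.7, 125.8]), array([65.1, 30.8]), 21.6)
```

View pics/w6.png

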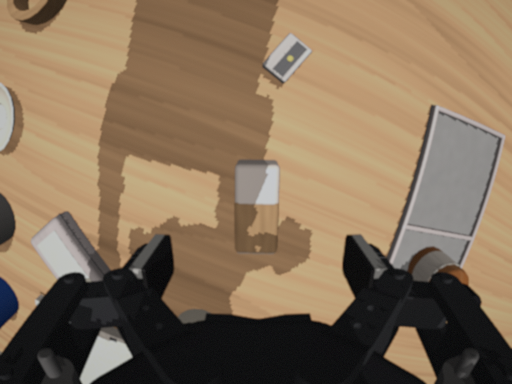

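The eraser at (257,205) is centred between the jaws and aligned with them.

>>> {"op": "arm_command", "data": {
  "plan": [
    [[0, 0, 1.7, 0], [0, 0, 2.5, 0], [0, 0, 1.7, 0], [0, 0, 0.6, 0], [0, 0, 0, 0]]
  ]
}}

```text
time_s: 10.08
tool_pos: [561.9, 126.8, 8.8]
ee_rot: [-0.195, 0.981, -0.0, -0.0]
contact_force: [-0.7, 0.2, 0.4]
gripper_width: 85.3
```

>>> {"op": "arm_command", "data": {
  "plan": [
    [[0, 0, 0, 0], [0, 0, 0, 0], [0, 0, 0, 0], [0, 0, 0, 0], [0, 0, 0, 0]]
  ]
}}

```text
time_s: 10.5
tool_pos: [562.3, 126.6, 9.2]
ee_rot: [-0.194, 0.981, -0.0, 0.001]
contact_force: [0.2, -0.2, 0.0]
gripper_width: 85.5
```

>>> {"op": "arm_command", "data": {
  "plan": [
    [[0, 0, 0, 0], [0, 0, 0, 0], [0, 0, 0, 0], [0, 0, 0, 0], [0, 0, 0, 0]]
  ],
  "jaw": 0
}}

```text
time_s: 10.92
tool_pos: [562.0, 126.6, 8.7]
ee_rot: [-0.194, 0.981, 0.0, 0.0]
contact_force: [-0.2, 0.3, 1.8]
gripper_width: 28.3
```

>>> {"op": "arm_command", "data": {
  "plan": [
    [[0, 0, 0, 0], [0, 0, 0, 0], [0, 0, 0, 0], [0, 0, 0, 0], [0, 0, 0, 0]]
  ]
}}

```text
time_s: 11.33
tool_pos: [561.9, 126.6, 8.5]
ee_rot: [-0.194, 0.981, -0.0, 0.0]
contact_force: [-0.2, -0.5, 1.3]
gripper_width: 28.3
```

>>> {"op": "arm_command", "data": {
  "plan": [
    [[0, 0, -1, 0], [0, 0, -2, 0], [0, 0, -2, 0], [0, 0, -1, 0], [0, 0, 0, 0]]
  ]
}}

```text
time_s: 11.75
tool_pos: [563.4, 126.8, 71.8]
ee_rot: [-0.194, 0.981, -0.0, 0.003]
contact_force: [-0.2, 0.3, -1.3]
gripper_width: 28.3
```

```bash
python3 -c "
from h import *
rows((477,277,69),100.7)
"
```

```text
pose [563.4 126.8  71.8] jaw 112.4 w 28.3 t 11.75 d [-86.4 150.2  -2.8] turn 0.204 j6 -1.7994906909482757
[[0.45, 3.44, 0.05, 0.041], [0.59, 3.41, 0.05, 0.041], [0.73, 3.39, 0.05, 0.041], [0.87, 3.35, 0.05, 0.041], [1.01, 3.32, 0.05, 0.041]]
```

>>> {"op": "arm_command", "data": {
  "plan": [
    [[0.4, 2.7, 0, 0.041], [0.6, 3.6, 0, 0.041], [0.7, 3.9, 0, 0.041], [1.0, 3.8, 0, 0.041], [0.9, 2.9, 0, 0.041]]
  ]
}}

```text
time_s: 12.17
tool_pos: [474.1, 278.7, 66.9]
ee_rot: [-0.092, 0.996, 0.0, -0.001]
contact_force: [1.0, 1.0, -0.3]
gripper_width: 29.0
```

>>> {"op": "arm_command", "data": {
  "plan": [
    [[0, 0, 1, 0], [0, 0, 1, 0], [0, 0, 0, 0], [0, 0, 0, 0], [0, 0, 0, 0]]
  ]
}}

```text
time_s: 12.58
tool_pos: [476.7, 275.7, 47.8]
ee_rot: [-0.092, 0.996, -0.0, -0.0]
contact_force: [-0.6, -0.4, -0.5]
gripper_width: 28.5
```

```bash
python3 -c "
from h import *
s=snap('wrist','w7.png')
rows((477,277,12),100.7)
"
```

```text
pose [476.9 275.9  48.3] jaw 100.6 w 28.6 t 12.63 d [  0.1   1.1 -36.3] turn -0.002 j6 -1.2924257652550175
[[-0.01, 0.02, 0.73, -0.0], [-0.01, 0.02, 0.73, -0.0], [-0.01, 0.02, 0.73, -0.0], [-0.01, 0.02, 0.73, -0.0], [-0.01, 0.02, 0.73, -0.0]]
```

View pics/w7.png

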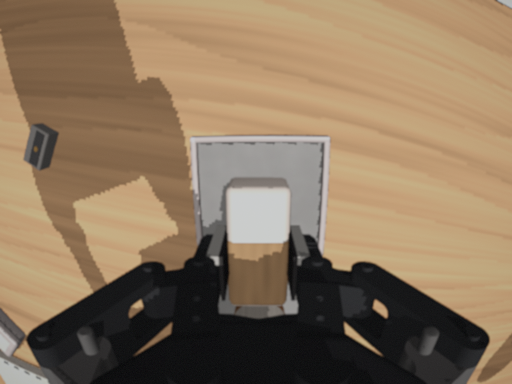

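>>> {"op": "arm_command", "data": {
  "plan": [
    [[0, 0.1, 1.2, 0], [0, 0, 1.2, 0], [0, 0, 0.8, 0], [0, 0, 0.2, 0], [0, 0, 0, 0]]
  ]
}}

```text
time_s: 13.05
tool_pos: [475.3, 277.5, 12.7]
ee_rot: [-0.093, 0.996, -0.0, -0.001]
contact_force: [-0.2, -0.2, -0.6]
gripper_width: 28.6
```

>>> {"op": "arm_command", "data": {
  "plan": [
    [[0, 0, 0.1, 0], [0, 0, 0.1, 0], [0, 0, 0.1, 0], [0, 0, 0, 0], [0, 0, 0, 0]]
  ]
}}

```text
time_s: 13.47
tool_pos: [476.1, 278.1, 11.5]
ee_rot: [-0.093, 0.996, 0.0, 0.0]
contact_force: [0.2, 1.0, -0.5]
gripper_width: 28.3
```

>>> {"op": "arm_command", "data": {
  "plan": [
    [[0, 0, 0.1, 0], [0, 0, 0.05, 0], [0, 0, 0, 0], [0, 0, 0, 0], [0, 0, 0, 0]]
  ]
}}

```text
time_s: 13.88
tool_pos: [476.2, 278.1, 11.5]
ee_rot: [-0.093, 0.996, 0.0, 0.0]
contact_force: [-3.5, -1.3, 7.9]
gripper_width: 28.7
```

>>> {"op": "arm_command", "data": {
  "plan": [
    [[0, 0, 0, 0], [0, 0, 0, 0], [0, 0, 0, 0], [0, 0, 0, 0], [0, 0, 0, 0]]
  ],
  "jaw": 70
}}

```text
time_s: 14.3
tool_pos: [476.0, 277.9, 9.5]
ee_rot: [-0.093, 0.996, -0.0, -0.0]
contact_force: [-0.4, 0.4, 0.7]
gripper_width: 60.0
```

>>> {"op": "arm_command", "data": {
  "plan": [
    [[0, 0, -1, 0], [0, 0, -2, 0], [0, 0, -3, 0], [0, 0, -4, 0], [0, 0, -4, 0]]
  ],
  "jaw": 100
}}

```text
time_s: 14.72
tool_pos: [475.3, 277.6, 151.0]
ee_rot: [-0.093, 0.996, -0.0, -0.001]
contact_force: [1.2, 0.6, 0.7]
gripper_width: 85.5
```

```bash
python3 -c "
from h import *
s=snap('wrist','w8.png')
w=wcloud(s);print(box(w,(190,100,330,230),15,3))
rows((660,10,170),144)
"
```

```text
(2228, np.float64(28.2), array([475.8, 278.3]), array([64.3, 30. ]), 9.9)
pose [478.5 279.2 162.1] jaw 100.7 w 85.4 t 14.77 d [ 181.5 -269.2    7.9] turn -0.756 j6 -1.2902271418267361
[[-1.29, -2.98, -0.07, -0.076], [-1.06, -3.07, -0.07, -0.076], [-0.82, -3.14, -0.07, -0.076], [-0.58, -3.19, -0.07, -0.076], [-0.34, -3.23, -0.07, -0.076]]
[[-0.09, -3.25, -0.07, -0.076], [0.15, -3.24, -0.07, -0.076], [0.4, -3.22, -0.07, -0.076], [0.64, -3.18, -0.07, -0.076], [0.88, -3.13, -0.07, -0.076]]
```

View pics/w8.png

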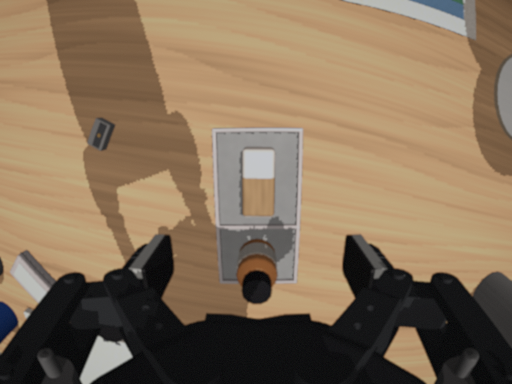

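Eraser flat in the long bay, at wrist (258,182). Now the tin: its long axis is at 54° in all views, so I need the jaw at 144°.

```bash
python3 -c "
from h import *
rows((676,-6,130),144,p=(476.2,278,151))
"
```

```text
pose [476.2 278.  151. ] jaw 100.7 w 85.4 t 14.77 d [ 199.8 -284.   -21. ] turn -0.756 j6 -1.2902271418267361
[[-1.43, -3.16, 0.22, -0.076], [-1.19, -3.26, 0.22, -0.076], [-0.94, -3.34, 0.22, -0.076], [-0.69, -3.4, 0.22, -0.076], [-0.43, -3.45, 0.22, -0.076]]
[[-0.17, -3.47, 0.22, -0.076], [0.1, -3.47, 0.22, -0.076], [0.36, -3.45, 0.22, -0.076], [0.62, -3.42, 0.22, -0.076], [0.87, -3.36, 0.22, -0.076]]
```

>>> {"op": "arm_command", "data": {
  "plan": [
    [[-1.4, -3.2, 0.2, -0.076], [-1.2, -3.3, 0.2, -0.076], [-0.95, -3.35, 0.2, -0.076], [-0.7, -3.4, 0.2, -0.076], [-0.4, -3.4, 0.2, -0.076]]
  ]
}}

```text
time_s: 15.18
tool_pos: [576.5, 134.1, 140.5]
ee_rot: [-0.281, 0.96, -0.0, 0.001]
contact_force: [0.2, 0.7, -0.6]
gripper_width: 85.4
```

>>> {"op": "arm_command", "data": {
  "plan": [
    [[-0.2, -3.5, 0.2, -0.076], [0.1, -3.5, 0.2, -0.076], [0.35, -3.4, 0.2, -0.076], [0.6, -3.4, 0.2, -0.076], [0.9, -3.3, 0.2, -0.076]]
  ]
}}

```text
time_s: 15.6
tool_pos: [676.3, -7.4, 130.3]
ee_rot: [-0.457, 0.889, -0.0, 0.0]
contact_force: [0.3, 0.5, 0.1]
gripper_width: 85.5
```

>>> {"op": "arm_command", "data": {
  "plan": [
    [[0, 0, 1.5, 0], [0, 0, 1.5, 0], [0, 0, 0, 0], [0, 0, 0, 0], [0, 0, 0, 0]]
  ]
}}

```text
time_s: 16.02
tool_pos: [675.6, -5.4, 101.0]
ee_rot: [-0.456, 0.89, -0.0, 0.0]
contact_force: [0.2, 0.8, 0.1]
gripper_width: 85.1
```

```bash
python3 -c "
from h import *
s=snap('wrist','w9.png')
w=wcloud(s);print(box(w,(180,90,340,240),15,3))
rows((676,-6,8),144)
"
```

```text
(6318, np.float64(37.4), array([672.5, -94. ]), array([17.9,  3.4]), 27.6)
pose [675.9  -5.3 101.6] jaw 144.3 w 85.6 t 16.07 d [  0.1  -0.7 -93.6] turn 0.004 j6 -2.575891068353104
[[0.01, -0.01, 1.87, 0.001], [0.01, -0.01, 1.87, 0.001], [0.01, -0.01, 1.87, 0.001], [0.01, -0.01, 1.87, 0.001], [0.01, -0.01, 1.87, 0.001]]
```

View pics/w9.png

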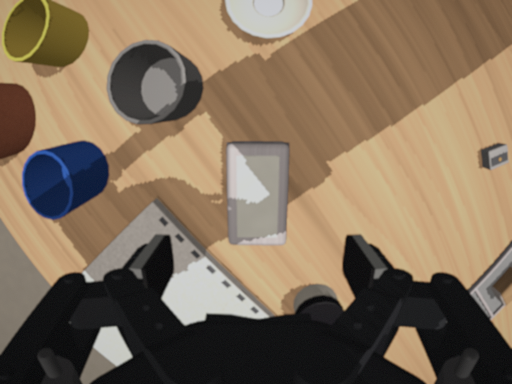

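The tin at (258,193) is centred and aligned.

```bash
python3 -c "
from h import *
s=load('wrist')
w=wcloud(s);print(box(w,(215,135,300,245),15,3))
print([wray(s,c,24)[:2].round(1) for c in [(228,142),(288,143),(285,244),(229,244)]])
m=w[230:300,170:240].reshape(-1,3);print(np.nanmedian(m[:,2]))
"
```

```text
(6230, np.float64(25.0), array([676. ,  -6.2]), array([82.1, 46.5]), 53.6)
[array([668.4, -53.3]), array([632.8, -26.7]), array([680.7,  39.6]), array([717.9,  13. ])]
13.252020215976096
```

>>> {"op": "arm_command", "data": {
  "plan": [
    [[0, 0, 2.2, 0], [0, 0, 3.0, 0], [0, 0, 2.5, 0], [0, 0, 1.0, 0], [0, 0, 0.5, 0]]
  ]
}}

```text
time_s: 16.48
tool_pos: [674.4, -5.3, 6.3]
ee_rot: [-0.456, 0.89, 0.001, -0.001]
contact_force: [-1.2, -0.1, -0.5]
gripper_width: 85.4
```

>>> {"op": "arm_command", "data": {
  "plan": [
    [[0, 0, 0, 0], [0, 0, 0, 0], [0, 0, 0, 0], [0, 0, 0, 0], [0, 0, 0, 0]]
  ]
}}

```text
time_s: 16.9
tool_pos: [676.2, -5.8, 9.5]
ee_rot: [-0.456, 0.89, -0.001, 0.001]
contact_force: [0.6, -0.5, 0.2]
gripper_width: 85.2
```

```bash
python3 -c "
from h import *
s=load('scene');w=cloud(s)
print(ray(s,(278,257),5), [w[257,x].round(1) for x in (276,282,290,300)])
"
```

```text
[751.45262453 -40.36637584   5.        ] [array([754.7, -48.6,  14.7]), array([761.8, -39.2,  14.6]), array([770.6, -26.1,  13.4]), array([783. , -11. ,  14.2])]
```

>>> {"op": "arm_command", "data": {
  "plan": [
    [[0, 0, 0.2, 0], [0, 0, 0.2, 0], [0, 0, 0, 0], [0, 0, 0, 0], [0, 0, 0, 0]]
  ]
}}

```text
time_s: 17.32
tool_pos: [675.3, -5.8, 3.6]
ee_rot: [-0.456, 0.89, 0.0, -0.0]
contact_force: [-0.6, 0.7, -0.5]
gripper_width: 85.5
```

>>> {"op": "arm_command", "data": {
  "plan": [
    [[0, 0, 0, 0], [0, 0, 0, 0], [0, 0, 0, 0], [0, 0, 0, 0], [0, 0, 0, 0]]
  ],
  "jaw": 0
}}

```text
time_s: 17.73
tool_pos: [675.7, -5.8, 4.3]
ee_rot: [-0.456, 0.89, -0.0, 0.0]
contact_force: [-0.1, 0.4, 1.0]
gripper_width: 46.6
```

>>> {"op": "arm_command", "data": {
  "plan": [
    [[0, 0, 0, 0], [0, 0, 0, 0], [0, 0, 0, 0], [0, 0, 0, 0], [0, 0, 0, 0]]
  ]
}}

```text
time_s: 18.15
tool_pos: [675.7, -5.8, 4.2]
ee_rot: [-0.456, 0.89, -0.0, 0.0]
contact_force: [0.9, 0.8, 3.3]
gripper_width: 46.4
```

>>> {"op": "arm_command", "data": {
  "plan": [
    [[0, 0, -1, 0], [0, 0, -2.5, 0], [0, 0, -3.5, 0], [0, 0, -3.5, 0], [0, 0, -2.5, 0]]
  ]
}}

```text
time_s: 18.57
tool_pos: [675.5, -5.8, 137.1]
ee_rot: [-0.456, 0.89, -0.0, 0.001]
contact_force: [1.3, 1.2, -0.2]
gripper_width: 46.7
```

```bash
python3 -c "
from h import *
s=snap('scene','s10.png')
bx=(52,190,145,290)
w=cloud(s);print(box(w,bx,6,6))
rows((493,-303,140),88)
"
```

```text
(828, np.float64(10.7), array([ 486. , -304.5]), array([ 88.2, 276.3]), 87.9)
pose [677.5  -5.9 143.5] jaw 144.2 w 46.2 t 18.62 d [-184.5 -297.1   -3.5] turn 0.981 j6 -2.575886103081982
[[3.49, -0.24, 0.02, 0.098], [3.45, -0.58, 0.02, 0.098], [3.38, -0.92, 0.02, 0.098], [3.27, -1.24, 0.02, 0.098], [3.13, -1.56, 0.02, 0.098]]
[[2.96, -1.86, 0.02, 0.098], [2.77, -2.14, 0.02, 0.098], [2.55, -2.4, 0.02, 0.098], [2.3, -2.64, 0.02, 0.098], [2.03, -2.85, 0.02, 0.098]]
```

View pics/s10.png

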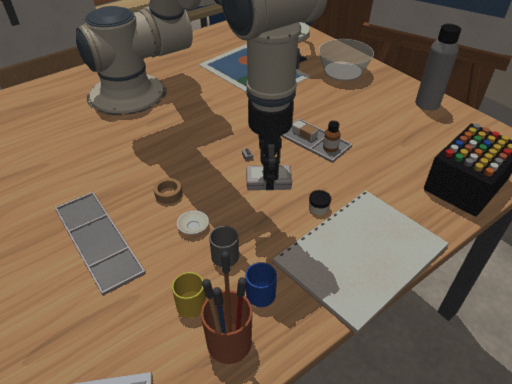

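>>> {"op": "arm_command", "data": {
  "plan": [
    [[3.4, -0.2, 0, 0.1], [3.5, -0.6, 0, 0.1], [3.4, -0.9, 0, 0.1], [3.3, -1.2, 0, 0.1], [3.1, -1.6, 0, 0.1]]
  ]
}}

```text
time_s: 19.03
tool_pos: [580.7, -154.5, 133.1]
ee_rot: [-0.219, 0.976, 0.0, -0.001]
contact_force: [0.6, -0.9, -0.6]
gripper_width: 46.5
```

>>> {"op": "arm_command", "data": {
  "plan": [
    [[3.0, -1.8, 0, 0.1], [2.8, -2.1, 0, 0.1], [2.5, -2.4, 0, 0.1], [2.3, -2.6, 0, 0.09], [2.0, -2.8, 0, 0.09]]
  ]
}}

```text
time_s: 19.45
tool_pos: [486.4, -300.5, 133.3]
ee_rot: [0.019, 1.0, 0.0, -0.001]
contact_force: [0.9, -0.1, -1.3]
gripper_width: 46.4
```

>>> {"op": "arm_command", "data": {
  "plan": [
    [[0, 0, 1.5, 0], [0, 0, 1.5, 0], [0, 0, 1.0, 0], [0, 0, 0, 0], [0, 0, 0, 0]]
  ]
}}

```text
time_s: 19.87
tool_pos: [487.6, -298.9, 92.8]
ee_rot: [0.017, 1.0, 0.001, -0.001]
contact_force: [-0.1, 0.2, -1.1]
gripper_width: 46.4
```

```bash
python3 -c "
from h import *
s=snap('wrist','w11.png')
rows((492.5,-304,9),88)
w=wcloud(s);np.save('/tmp/w11.npy',w)
"
```

```text
pose [ 488.2 -299.2   94. ] jaw 88.1 w 46.9 t 19.92 d [  4.3  -4.8 -85. ] turn 0.002 j6 -2.146980538817661
[[-0.09, -0.09, 1.7, 0.0], [-0.09, -0.09, 1.7, 0.0], [-0.09, -0.09, 1.7, 0.0], [-0.09, -0.09, 1.7, 0.0], [-0.09, -0.09, 1.7, 0.0]]
```

View pics/w11.png

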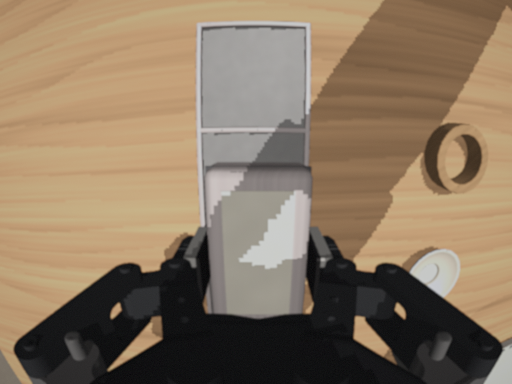

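```bash
python3 -c "
from h import *
s=load('wrist')
for c in [(197,23),(310,24),(197,130),(310,130)]: print(c,wray(s,c,8).round(1))
w=wcloud(s);b=w[10:160,185:320].reshape(-1,3);print(box(w,(185,10,320,160),5,5))
m=b[(b[:,2]>6)&(b[:,2]<12)];print(np.percentile(m,[2,98],0).round(1))
"
```

```text
(197, 23) [ 348.8 -340.4    8. ]
(310, 24) [ 353.  -253.8    8. ]
(197, 130) [ 433.8 -343.4    8. ]
(310, 130) [ 436.8 -256.4    8. ]
(2505, np.float64(8.9), array([ 403.8, -299.5]), array([ 88.4, 109. ]), 88.0)
[[ 349.7 -343.7    6.2]
 [ 454.2 -255.1    9. ]]
```

>>> {"op": "arm_command", "data": {
  "plan": [
    [[-0.4, -0.4, 2.0, 0], [0, 0, 2.5, 0], [0, 0, 2.0, 0], [0, 0, 1.0, 0], [0, 0, 0.2, 0]]
  ]
}}

```text
time_s: 20.33
tool_pos: [491.3, -302.7, 15.0]
ee_rot: [0.016, 1.0, 0.001, -0.001]
contact_force: [0.0, -0.1, -1.3]
gripper_width: 46.6
```

>>> {"op": "arm_command", "data": {
  "plan": [
    [[0, 0, 0, 0], [0, 0, 0, 0], [0, 0, 0, 0], [0, 0, 0, 0], [0, 0, 0, 0]]
  ]
}}

```text
time_s: 20.75
tool_pos: [492.5, -304.1, 18.0]
ee_rot: [0.017, 1.0, -0.001, 0.001]
contact_force: [0.4, -0.2, -1.3]
gripper_width: 46.4
```

>>> {"op": "arm_command", "data": {
  "plan": [
    [[0, 0, 0.3, 0], [0, 0, 0.3, 0], [0, 0, 0.2, 0], [0, 0, 0.1, 0], [0, 0, 0, 0]]
  ]
}}

```text
time_s: 21.17
tool_pos: [491.7, -303.6, 7.4]
ee_rot: [0.017, 1.0, 0.0, -0.0]
contact_force: [0.6, 0.3, -1.8]
gripper_width: 46.7
```

>>> {"op": "arm_command", "data": {
  "plan": [
    [[0, 0, 0.1, 0], [0, 0, 0.1, 0], [0, 0, 0, 0], [0, 0, 0, 0], [0, 0, 0, 0]]
  ]
}}

```text
time_s: 21.58
tool_pos: [492.0, -303.8, 7.2]
ee_rot: [0.017, 1.0, -0.0, 0.0]
contact_force: [-3.9, 2.6, 5.6]
gripper_width: 46.5
```

Contact. Release, then retreat.

>>> {"op": "arm_command", "data": {
  "plan": [
    [[0, 0, 0, 0], [0, 0, 0, 0], [0, 0, 0, 0], [0, 0, 0, 0], [0, 0, 0, 0]]
  ],
  "jaw": 85
}}

```text
time_s: 22.0
tool_pos: [491.9, -303.7, 5.6]
ee_rot: [0.017, 1.0, 0.0, -0.0]
contact_force: [0.8, -0.0, 0.2]
gripper_width: 72.7
```

>>> {"op": "arm_command", "data": {
  "plan": [
    [[0, 0, -1, 0], [0, 0, -2, 0], [0, 0, -4, 0], [0, 0, -4, 0], [0, 0, -4, 0]]
  ],
  "jaw": 100
}}

```text
time_s: 22.42
tool_pos: [491.5, -303.4, 157.9]
ee_rot: [0.017, 1.0, 0.0, -0.0]
contact_force: [0.3, -1.6, 0.8]
gripper_width: 85.3
```

>>> {"op": "arm_command", "data": {
  "plan": [
    [[0, 0, -2, 0], [0, 0, 0, 0], [0, 0, 0, 0], [0, 0, 0, 0], [0, 0, 0, 0]]
  ]
}}

```text
time_s: 22.83
tool_pos: [491.3, -303.3, 173.9]
ee_rot: [0.017, 1.0, 0.001, -0.001]
contact_force: [-1.0, 0.2, 0.0]
gripper_width: 85.7
```

```bash
python3 -c "
from h import *
s=snap('wrist','w12.png')
w=wcloud(s);print(box(w,(190,80,330,280),15,3), box(w,(190,40,330,280),5,30))
rows((685,-117,180),88)
"
```

```text
(3828, np.float64(28.2), array([ 491.8, -303.7]), array([46.5, 81.1]), 87.9) (6775, np.float64(28.0), array([ 485.5, -302.5]), array([ 89.1, 272.9]), 87.9)
pose [ 491.2 -303.3  173.7] jaw 88.1 w 85.4 t 22.88 d [193.8 186.3   6.3] turn 0.001 j6 -2.1490123679445294
[[-1.87, 1.93, -0.06, 0.0], [-1.87, 1.93, -0.06, 0.0], [-1.87, 1.93, -0.06, 0.0], [-1.87, 1.93, -0.06, 0.0], [-1.87, 1.93, -0.06, 0.0]]
[[-1.87, 1.93, -0.06, 0.0], [-1.87, 1.93, -0.06, 0.0], [-1.87, 1.93, -0.06, 0.0], [-1.87, 1.93, -0.06, 0.0], [-1.87, 1.93, -0.06, 0.0]]
```

View pics/w12.png

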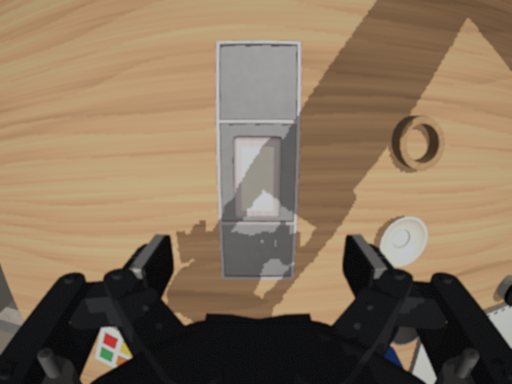

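Tin lies in the middle bay, at wrist (258,178). Next is the grey cup, confirmed in crop c1 as the only grey one of the three. First I'll get closer.

>>> {"op": "arm_command", "data": {
  "plan": [
    [[-1.5, 1.5, 0, 0], [-1.9, 2.0, 0, 0], [-1.9, 2.0, 0, 0], [-2.0, 2.0, 0, 0], [-2.0, 2.0, 0, 0]]
  ]
}}

```text
time_s: 23.3
tool_pos: [588.3, -210.8, 174.0]
ee_rot: [0.017, 1.0, 0.0, -0.001]
contact_force: [0.2, -0.3, -0.1]
gripper_width: 85.2
```

>>> {"op": "arm_command", "data": {
  "plan": [
    [[-2.0, 2.0, 0, 0], [-2.0, 2.0, 0, 0], [-2.0, 2.0, 0, 0], [-2.0, 2.0, 0, 0], [-1.4, 1.8, 0, 0]]
  ]
}}

```text
time_s: 23.72
tool_pos: [686.1, -115.5, 173.4]
ee_rot: [0.017, 1.0, 0.0, -0.001]
contact_force: [1.0, -0.5, -0.1]
gripper_width: 85.5
```

>>> {"op": "arm_command", "data": {
  "plan": [
    [[0, 0, 1.5, 0], [0, 0, 1.5, 0], [0, 0, 0, 0], [0, 0, 0, 0], [0, 0, 0, 0]]
  ]
}}

```text
time_s: 24.13
tool_pos: [685.1, -117.4, 145.7]
ee_rot: [0.017, 1.0, 0.0, -0.0]
contact_force: [0.4, -0.5, 1.2]
gripper_width: 85.1
```

```bash
python3 -c "
from h import *
s=snap('wrist','w13.png')
w=wcloud(s);print(box(w,(195,120,330,225),40,5))
rows((685,-117,14),88)
"
```

```text
(1546, np.float64(62.6), array([ 682.9, -118.9]), array([54.7, 55. ]), 24.4)
pose [ 685.4 -117.5  146.6] jaw 88.0 w 85.3 t 24.18 d [  -0.4    0.5 -132.6] turn 0.001 j6 -1.7552302596535785
[[0.01, 0.01, 2.65, 0.0], [0.01, 0.01, 2.65, 0.0], [0.01, 0.01, 2.65, 0.0], [0.01, 0.01, 2.65, 0.0], [0.01, 0.01, 2.65, 0.0]]
```

View pics/w13.png

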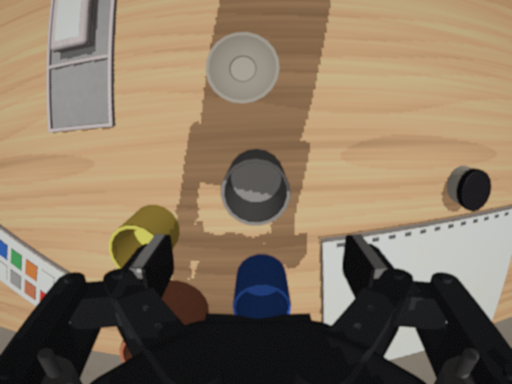

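```bash
python3 -c "
from h import *
s=load('wrist');w=wcloud(s);hsv=cv2.cvtColor(s['pixels'],cv2.COLOR_RGB2HSV)
for n,lo,hi,b in(('yel',(22,120,40),(35,255,255),(100,195,185,275)),('blue',(105,120,20),(130,255,255),(225,250,295,315))):
    m=cv2.inRange(hsv,lo,hi)>0;q=np.zeros_like(m);q[b[1]:b[3],b[0]:b[2]]=1;p=w[m&q];p=p[p[:,2]<75]
    print(n,len(p),np.nanpercentile(p,[1,99],0).round())
# brushes from scene
w=cloud(load('scene'));p=w[240:370,150:300].reshape(-1,3);p=p[p[:,2]>75];print(np.percentile(p,[1,99],0).round());p=p[p[:,1]>-200];print(len(p),p[:3])
"
```

```text
yel 2172 [[ 709. -256.    4.]
 [ 753. -203.   62.]]
blue 2764 [[ 768. -142.    4.]
 [ 822.  -92.   62.]]
[[ 806. -260.   76.]
 [ 880. -185.  206.]]
230 [[ 814.12691915 -199.78424998  206.02190359]
 [ 814.30818808 -198.22157512  205.02015586]
 [ 814.90365378 -196.90816105  204.61475568]]
```

>>> {"op": "arm_command", "data": {
  "plan": [
    [[0.15, -0.1, 2.0, 0], [0, 0, 3.5, 0], [0, 0, 3.5, 0], [0, 0, 2.5, 0], [0, 0, 1.2, 0]]
  ]
}}

```text
time_s: 24.6
tool_pos: [681.8, -118.1, 14.9]
ee_rot: [0.017, 1.0, 0.001, -0.002]
contact_force: [0.0, -0.3, 0.3]
gripper_width: 85.4
```

>>> {"op": "arm_command", "data": {
  "plan": [
    [[0, 0, 0.3, 0], [0, 0, 0, 0], [0, 0, 0, 0], [0, 0, 0, 0], [0, 0, 0, 0]]
  ]
}}

```text
time_s: 25.02
tool_pos: [685.2, -118.4, 18.6]
ee_rot: [0.017, 1.0, -0.0, 0.002]
contact_force: [-0.1, 0.3, 0.5]
gripper_width: 85.6
```

>>> {"op": "arm_command", "data": {
  "plan": [
    [[0, 0, 0, 0], [0, 0, 0, 0], [0, 0, 0, 0], [0, 0, 0, 0], [0, 0, 0, 0]]
  ],
  "jaw": 0
}}

```text
time_s: 25.43
tool_pos: [684.4, -118.2, 17.0]
ee_rot: [0.017, 1.0, -0.0, 0.001]
contact_force: [0.2, -0.3, 4.7]
gripper_width: 55.6
```

>>> {"op": "arm_command", "data": {
  "plan": [
    [[0, 0, 0, 0], [0, 0, 0, 0], [0, 0, 0, 0], [0, 0, 0, 0], [0, 0, 0, 0]]
  ]
}}

```text
time_s: 25.85
tool_pos: [684.4, -118.2, 17.0]
ee_rot: [0.017, 1.0, -0.0, 0.001]
contact_force: [0.0, 0.2, 6.1]
gripper_width: 55.7
```

>>> {"op": "arm_command", "data": {
  "plan": [
    [[0, 0, -1, 0], [0, 0, -2.5, 0], [0, 0, -3, 0], [0, 0, -2.5, 0], [0, 0, -1, 0]]
  ]
}}

```text
time_s: 26.27
tool_pos: [685.0, -118.4, 120.7]
ee_rot: [0.017, 1.0, -0.001, 0.003]
contact_force: [1.3, -0.5, 0.4]
gripper_width: 55.4
```

```bash
python3 -c "
from h import *
rows((393.6,-299.1,117),88)
"
```

```text
pose [ 685.  -118.4  120.7] jaw 88.1 w 55.4 t 26.27 d [-291.4 -180.7   -3.7] turn 0.001 j6 -1.7570599486809222
[[2.85, -1.9, 0.02, 0.0], [2.85, -1.91, 0.02, 0.0], [2.85, -1.91, 0.02, 0.0], [2.85, -1.91, 0.02, 0.0], [2.85, -1.91, 0.02, 0.0]]
[[2.85, -1.91, 0.02, 0.0], [2.85, -1.91, 0.02, 0.0], [2.85, -1.91, 0.02, 0.0], [2.85, -1.91, 0.02, 0.0], [2.85, -1.91, 0.02, 0.0]]
```

>>> {"op": "arm_command", "data": {
  "plan": [
    [[2.0, -1.3, 0, 0], [2.9, -1.9, 0, 0], [3.1, -2.1, 0, 0], [3.1, -2.1, 0, 0], [3.1, -2.1, 0, 0]]
  ]
}}

```text
time_s: 26.68
tool_pos: [536.6, -208.4, 114.3]
ee_rot: [0.017, 1.0, 0.0, -0.001]
contact_force: [-0.4, -1.1, -0.3]
gripper_width: 55.8
```

>>> {"op": "arm_command", "data": {
  "plan": [
    [[3.1, -2.1, 0, 0], [3.1, -2.1, 0, 0], [3.1, -2.1, 0, 0], [2.9, -1.9, 0, 0], [2.1, -1.4, 0, 0]]
  ]
}}

```text
time_s: 27.1
tool_pos: [389.7, -300.1, 114.7]
ee_rot: [0.018, 1.0, 0.0, -0.001]
contact_force: [0.1, -0.5, -1.0]
gripper_width: 55.5
```

>>> {"op": "arm_command", "data": {
  "plan": [
    [[0, 0, 1.5, 0], [0, 0, 1.5, 0], [0, 0, 1, 0], [0, 0, 0, 0], [0, 0, 0, 0]]
  ]
}}

```text
time_s: 27.52
tool_pos: [392.1, -298.7, 74.7]
ee_rot: [0.017, 1.0, 0.001, -0.001]
contact_force: [0.2, -0.1, -0.5]
gripper_width: 55.8
```

```bash
python3 -c "
from h import *
s=snap('wrist','w14.png')
rows((393.6,-299.1,20),88)
"
```

```text
pose [ 392.6 -299.1   75.7] jaw 88.1 w 55.5 t 27.57 d [  1.   -0.  -55.7] turn 0.002 j6 -2.2575613295030594
[[-0.02, -0.0, 1.11, 0.0], [-0.02, -0.0, 1.11, 0.0], [-0.02, -0.0, 1.11, 0.0], [-0.02, -0.0, 1.11, 0.0], [-0.02, -0.0, 1.11, 0.0]]
```

View pics/w14.png

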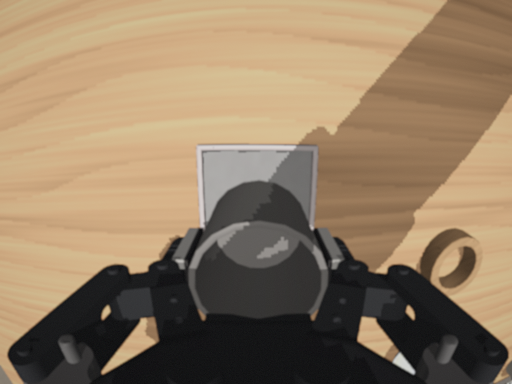

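>>> {"op": "arm_command", "data": {
  "plan": [
    [[-0.2, 0, 1.5, 0], [0, 0, 2.0, 0], [0, 0, 1.2, 0], [0, 0, 0.4, 0], [0, 0, 0, 0]]
  ]
}}

```text
time_s: 27.98
tool_pos: [394.1, -298.8, 23.9]
ee_rot: [0.017, 1.0, 0.001, -0.001]
contact_force: [0.4, -0.2, -0.2]
gripper_width: 55.8
```

>>> {"op": "arm_command", "data": {
  "plan": [
    [[0, 0, 0, 0], [0, 0, 0.1, 0], [0, 0, 0.1, 0], [0, 0, 0, 0], [0, 0, 0, 0]]
  ]
}}

```text
time_s: 28.4
tool_pos: [394.7, -299.6, 23.3]
ee_rot: [0.017, 1.0, -0.0, 0.0]
contact_force: [-0.5, 0.1, -1.0]
gripper_width: 55.4
```

>>> {"op": "arm_command", "data": {
  "plan": [
    [[0, 0, 0.1, 0], [0, 0, 0.1, 0], [0, 0, 0, 0], [0, 0, 0, 0], [0, 0, 0, 0]]
  ]
}}

```text
time_s: 28.82
tool_pos: [394.5, -299.4, 20.7]
ee_rot: [0.017, 1.0, 0.0, -0.0]
contact_force: [-0.7, 0.1, -1.3]
gripper_width: 55.4
```

>>> {"op": "arm_command", "data": {
  "plan": [
    [[0, 0, 0.1, 0], [0, 0, 0.1, 0], [0, 0, 0, 0], [0, 0, 0, 0], [0, 0, 0, 0]]
  ]
}}

```text
time_s: 29.23
tool_pos: [394.6, -299.5, 19.9]
ee_rot: [0.017, 1.0, -0.0, 0.0]
contact_force: [-2.9, 0.9, 5.6]
gripper_width: 55.5
```

>>> {"op": "arm_command", "data": {
  "plan": [
    [[0, 0, 0, 0], [0, 0, 0, 0], [0, 0, 0, 0], [0, 0, 0, 0], [0, 0, 0, 0]]
  ],
  "jaw": 95
}}

```text
time_s: 29.65
tool_pos: [394.4, -299.4, 18.6]
ee_rot: [0.017, 1.0, 0.0, -0.0]
contact_force: [-0.5, -0.6, 0.2]
gripper_width: 81.4
```

>>> {"op": "arm_command", "data": {
  "plan": [
    [[0, 0, -1, 0], [0, 0, -2, 0], [0, 0, -4, 0], [0, 0, -4, 0], [0, 0, -4, 0]]
  ],
  "jaw": 100
}}

```text
time_s: 30.07
tool_pos: [394.1, -299.1, 170.9]
ee_rot: [0.017, 1.0, 0.0, -0.0]
contact_force: [0.1, -0.8, 0.4]
gripper_width: 85.4
```

```bash
python3 -c "
from h import *
s=snap('wrist','w15.png')
w=wcloud(s);print(box(w,(200,80,320,280),50,5))
rows((696.5,122.4,170),88)
"
```

```text
(1058, np.float64(65.7), array([ 392.9, -299.7]), array([55. , 54.1]), 89.5)
pose [ 396.4 -301.1  181.1] jaw 88.1 w 85.3 t 30.12 d [300.1 423.5 -11.1] turn 0.001 j6 -2.254984420663699
[[-1.9, 2.89, 0.07, 0.0], [-1.9, 2.89, 0.07, 0.0], [-1.9, 2.89, 0.07, 0.0], [-1.9, 2.89, 0.07, 0.0], [-1.9, 2.89, 0.07, 0.0]]
[[-1.9, 2.89, 0.07, 0.0], [-1.9, 2.89, 0.07, 0.0], [-1.9, 2.89, 0.07, 0.0], [-1.9, 2.89, 0.07, 0.0], [-1.9, 2.89, 0.07, 0.0]]
[[-1.9, 2.89, 0.07, 0.0], [-1.9, 2.89, 0.07, 0.0], [-1.9, 2.89, 0.07, 0.0], [-1.9, 2.89, 0.07, 0.0], [-1.9, 2.89, 0.07, 0.0]]
```

View pics/w15.png

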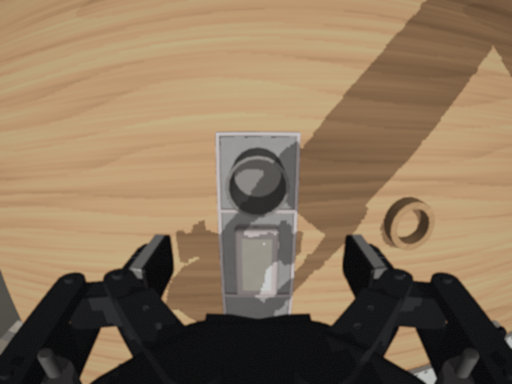

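Cup is upright in its bay, at wrist (258,180), with its rim measured at 65.7 mm. Pot next; I'll check the notebook edge near it.

```bash
python3 -c "
from h import *
s=load('scene');w=cloud(s)
for c in [(278,257),(320,228),(345,208),(366,196)]: print(ray(s,c,14).round())
rows((696.5,122.4,120),88,p=(394.5,-299.4,172))
"
```

```text
[757. -45.  14.]
[751.  73.  14.]
[742. 156.  14.]
[744. 220.  14.]
pose [ 394.5 -299.4  172. ] jaw 88.1 w 85.3 t 30.12 d [302.  421.8 -52. ] turn 0.001 j6 -2.254984420663699
[[-1.91, 2.88, 0.34, 0.0], [-1.91, 2.88, 0.34, 0.0], [-1.91, 2.88, 0.34, 0.0], [-1.91, 2.88, 0.34, 0.0], [-1.91, 2.88, 0.34, 0.0]]
[[-1.91, 2.88, 0.34, 0.0], [-1.91, 2.88, 0.34, 0.0], [-1.91, 2.88, 0.34, 0.0], [-1.91, 2.88, 0.34, 0.0], [-1.91, 2.88, 0.34, 0.0]]
[[-1.91, 2.88, 0.34, 0.0], [-1.91, 2.88, 0.34, 0.0], [-1.91, 2.88, 0.34, 0.0], [-1.91, 2.88, 0.34, 0.0], [-1.91, 2.88, 0.34, 0.0]]
```

>>> {"op": "arm_command", "data": {
  "plan": [
    [[-1.4, 2.0, 0, 0], [-2.0, 3.0, 0, 0], [-2.0, 3.0, 0, 0], [-2.0, 3.0, 0, 0], [-2.0, 3.0, 0, 0]]
  ]
}}

```text
time_s: 30.53
tool_pos: [493.9, -161.4, 169.6]
ee_rot: [0.017, 1.0, -0.0, 0.001]
contact_force: [0.3, -0.0, -0.6]
gripper_width: 85.2
```

>>> {"op": "arm_command", "data": {
  "plan": [
    [[-2.0, 3.0, 0, 0], [-2.0, 3.0, 0, 0], [-2.0, 3.0, 0, 0], [-2.0, 3.0, 0, 0], [-2.0, 3.0, 0, 0]]
  ]
}}

```text
time_s: 30.95
tool_pos: [599.0, -14.5, 169.4]
ee_rot: [0.017, 1.0, -0.0, 0.0]
contact_force: [0.5, -0.9, 0.7]
gripper_width: 85.7
```

>>> {"op": "arm_command", "data": {
  "plan": [
    [[-2.0, 3.0, 0.5, 0], [-2.0, 3.0, 1, 0], [-2.0, 3.0, 1, 0], [-2.0, 3.0, 1, 0], [-1.3, 2.2, 1, 0]]
  ]
}}

```text
time_s: 31.37
tool_pos: [697.1, 125.5, 123.3]
ee_rot: [0.016, 1.0, 0.0, 0.0]
contact_force: [0.7, -0.3, 0.6]
gripper_width: 85.2
```

>>> {"op": "arm_command", "data": {
  "plan": [
    [[0, 0, 1, 0], [0, 0, 1, 0], [0, 0, 0, 0], [0, 0, 0, 0], [0, 0, 0, 0]]
  ]
}}

```text
time_s: 31.78
tool_pos: [696.0, 121.4, 105.1]
ee_rot: [0.018, 1.0, -0.0, 0.001]
contact_force: [0.7, 0.9, 1.5]
gripper_width: 85.1
```

```bash
python3 -c "
from h import *
s=snap('wrist','w16.png')
w=wcloud(s);print(box(w,(200,130,320,255),20,5))
rows((696.5,122.4,6),88)
"
```

```text
(2997, np.float64(34.8), array([697.1, 122.7]), array([46.9, 46.8]), 44.5)
pose [696.2 121.5 105.5] jaw 88.0 w 85.6 t 31.83 d [  0.3   0.9 -99.5] turn -0.0 j6 -1.410864618616171
[[-0.0, 0.02, 1.99, -0.0], [-0.0, 0.02, 1.99, -0.0], [-0.0, 0.02, 1.99, -0.0], [-0.0, 0.02, 1.99, -0.0], [-0.0, 0.02, 1.99, -0.0]]
```

View pics/w16.png

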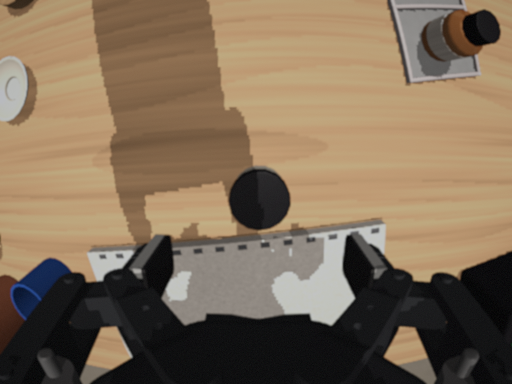

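>>> {"op": "arm_command", "data": {
  "plan": [
    [[0, 0.1, 2.0, 0], [0, 0, 3.0, 0], [0, 0, 3.0, 0], [0, 0, 1.5, 0], [0, 0, 0.3, 0]]
  ]
}}

```text
time_s: 32.25
tool_pos: [693.7, 122.7, 1.9]
ee_rot: [0.017, 1.0, -0.0, -0.003]
contact_force: [0.9, -0.3, -0.7]
gripper_width: 85.4
```

>>> {"op": "arm_command", "data": {
  "plan": [
    [[0, 0, 0, 0], [0, 0, 0, 0], [0, 0, 0, 0], [0, 0, 0, 0], [0, 0, 0, 0]]
  ]
}}

```text
time_s: 32.67
tool_pos: [696.9, 123.8, 7.8]
ee_rot: [0.017, 1.0, 0.0, 0.001]
contact_force: [-0.8, -0.3, 0.4]
gripper_width: 85.3
```

>>> {"op": "arm_command", "data": {
  "plan": [
    [[0, 0, 0.1, 0], [0, 0, 0, 0], [0, 0, 0, 0], [0, 0, 0, 0], [0, 0, 0, 0]]
  ],
  "jaw": 0
}}

```text
time_s: 33.08
tool_pos: [696.3, 123.7, 5.3]
ee_rot: [0.017, 1.0, 0.0, 0.0]
contact_force: [1.0, 0.7, 1.9]
gripper_width: 45.6
```

>>> {"op": "arm_command", "data": {
  "plan": [
    [[0, 0, 0, 0], [0, 0, 0, 0], [0, 0, 0, 0], [0, 0, 0, 0], [0, 0, 0, 0]]
  ]
}}

```text
time_s: 33.5
tool_pos: [696.2, 123.7, 5.2]
ee_rot: [0.017, 1.0, 0.0, 0.0]
contact_force: [0.5, 0.3, 4.5]
gripper_width: 46.0
```

>>> {"op": "arm_command", "data": {
  "plan": [
    [[0, 0, -1, 0], [0, 0, -2.5, 0], [0, 0, -3, 0], [0, 0, -2.5, 0], [0, 0, -1, 0]]
  ]
}}

```text
time_s: 33.92
tool_pos: [697.2, 123.7, 109.7]
ee_rot: [0.017, 1.0, 0.0, 0.003]
contact_force: [-0.0, -0.1, 0.8]
gripper_width: 45.4
```

```bash
python3 -c "
from h import *
s=snap('side','s17.png');s=snap('wrist','w17.png')
rows((583.4,-306.1,106),88)
"
```

```text
pose [697.1 123.7 107.8] jaw 88.1 w 45.7 t 34.02 d [-113.7 -429.8   -1.8] turn 0.001 j6 -1.4093087821157197
[[0.66, -2.89, 0.01, 0.0], [0.66, -2.89, 0.01, 0.0], [0.66, -2.89, 0.01, 0.0], [0.66, -2.89, 0.01, 0.0], [0.66, -2.89, 0.01, 0.0]]
[[0.66, -2.89, 0.01, 0.0], [0.66, -2.89, 0.01, 0.0], [0.66, -2.89, 0.01, 0.0], [0.66, -2.89, 0.01, 0.0], [0.66, -2.89, 0.01, 0.0]]
[[0.66, -2.89, 0.01, 0.0], [0.66, -2.89, 0.01, 0.0], [0.66, -2.89, 0.01, 0.0], [0.66, -2.89, 0.01, 0.0], [0.66, -2.89, 0.01, 0.0]]
```

View pics/w17.png

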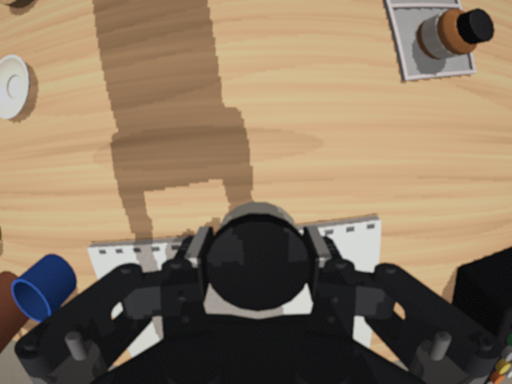

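>>> {"op": "arm_command", "data": {
  "plan": [
    [[0.5, -2.0, 0, 0], [0.7, -3.0, 0, 0], [0.7, -3.0, 0, 0], [0.7, -3.0, 0, 0], [0.7, -3.0, 0, 0]]
  ]
}}

```text
time_s: 34.43
tool_pos: [656.4, -16.2, 101.2]
ee_rot: [0.017, 1.0, 0.0, -0.002]
contact_force: [-0.2, -0.4, -1.8]
gripper_width: 46.1
```

>>> {"op": "arm_command", "data": {
  "plan": [
    [[0.7, -3.0, 0, 0], [0.7, -3.0, 0, 0], [0.7, -3.0, 0, 0], [0.7, -3.0, 0, 0], [0.7, -3.0, 0, 0]]
  ]
}}

```text
time_s: 34.85
tool_pos: [616.3, -164.9, 101.4]
ee_rot: [0.017, 1.0, 0.001, -0.002]
contact_force: [0.4, 0.5, -1.4]
gripper_width: 45.8
```

>>> {"op": "arm_command", "data": {
  "plan": [
    [[0.7, -3.0, 0, 0], [0.7, -3.0, 0, 0], [0.7, -3.0, 0, 0], [0.7, -3.0, 0, 0], [0.3, -2.3, 0, 0]]
  ]
}}

```text
time_s: 35.27
tool_pos: [580.0, -307.5, 101.3]
ee_rot: [0.018, 1.0, 0.001, -0.002]
contact_force: [1.3, -0.0, -0.5]
gripper_width: 45.9
```

>>> {"op": "arm_command", "data": {
  "plan": [
    [[0, 0, 1.5, 0], [0, 0, 1.5, 0], [0, 0, 1, 0], [0, 0, 0, 0], [0, 0, 0, 0]]
  ]
}}

```text
time_s: 35.68
tool_pos: [581.4, -304.8, 62.3]
ee_rot: [0.017, 1.0, 0.001, -0.002]
contact_force: [0.1, -1.0, -0.1]
gripper_width: 45.9
```

```bash
python3 -c "
from h import *
s=snap('wrist','w18.png')
rows((583.4,-306.1,8.2),88)
for c in [(0,0)]: pass
"
```

```text
pose [ 582.1 -305.2   63.9] jaw 88.1 w 46.0 t 35.73 d [  1.3  -0.9 -55.7] turn 0.002 j6 -2.072195956355307
[[-0.03, -0.02, 1.11, 0.0], [-0.03, -0.02, 1.11, 0.0], [-0.03, -0.02, 1.11, 0.0], [-0.03, -0.02, 1.11, 0.0], [-0.03, -0.02, 1.11, 0.0]]
```

View pics/w18.png

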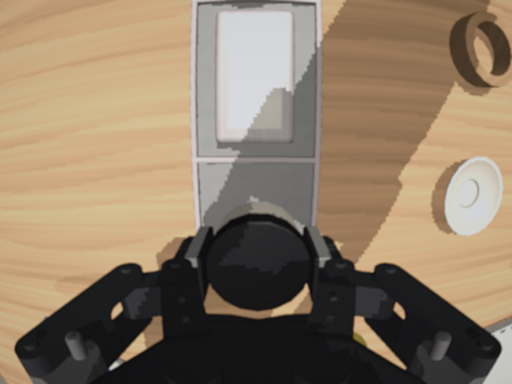

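```bash
python3 -c "
from h import *
s=load('wrist')
print(wray(s,(195,160),8),wray(s,(320,158),8))
"
```

```text
[ 545.96193999 -345.67699629    8.        ] [ 547.42014711 -260.78480567    8.        ]
```

>>> {"op": "arm_command", "data": {
  "plan": [
    [[-0.1, -0.1, 1.5, 0], [0, 0, 2.0, 0], [0, 0, 1.3, 0], [0, 0, 0.4, 0], [0, 0, 0, 0]]
  ]
}}

```text
time_s: 36.15
tool_pos: [582.4, -306.1, 10.5]
ee_rot: [0.017, 1.0, 0.001, -0.002]
contact_force: [-0.1, -0.3, -0.1]
gripper_width: 45.8
```

>>> {"op": "arm_command", "data": {
  "plan": [
    [[0, 0, 0, 0], [0, 0, 0, 0], [0, 0, 0, 0], [0, 0, 0, 0], [0, 0, 0, 0]]
  ]
}}

```text
time_s: 36.57
tool_pos: [583.7, -307.0, 13.6]
ee_rot: [0.017, 1.0, -0.0, 0.001]
contact_force: [0.2, -0.6, -0.4]
gripper_width: 45.8
```

>>> {"op": "arm_command", "data": {
  "plan": [
    [[0, 0.1, 0.1, 0], [0, 0, 0.1, 0], [0, 0, 0.1, 0], [0, 0, 0, 0], [0, 0, 0, 0]]
  ]
}}

```text
time_s: 36.98
tool_pos: [583.2, -305.8, 9.6]
ee_rot: [0.017, 1.0, 0.0, -0.0]
contact_force: [-0.4, 0.6, -1.7]
gripper_width: 45.7
```

>>> {"op": "arm_command", "data": {
  "plan": [
    [[0, 0, 0.1, 0], [0, 0, 0.1, 0], [0, 0, 0, 0], [0, 0, 0, 0], [0, 0, 0, 0]]
  ]
}}

```text
time_s: 37.4
tool_pos: [583.5, -305.9, 8.3]
ee_rot: [0.017, 1.0, -0.0, 0.0]
contact_force: [-0.9, 1.0, 2.3]
gripper_width: 45.7
```

Contact at the expected height. Release and retreat.

>>> {"op": "arm_command", "data": {
  "plan": [
    [[0, 0, 0, 0], [0, 0, 0, 0], [0, 0, 0, 0], [0, 0, 0, 0], [0, 0, 0, 0]]
  ],
  "jaw": 85
}}

```text
time_s: 37.82
tool_pos: [583.3, -305.8, 7.6]
ee_rot: [0.017, 1.0, 0.0, -0.0]
contact_force: [-0.9, 0.8, 0.6]
gripper_width: 72.4
```

>>> {"op": "arm_command", "data": {
  "plan": [
    [[0, 0, -1, 0], [0, 0, -2, 0], [0, 0, -4, 0], [0, 0, -4, 0], [0, 0, -4, 0]]
  ],
  "jaw": 100
}}

```text
time_s: 38.23
tool_pos: [582.9, -305.5, 159.9]
ee_rot: [0.017, 1.0, 0.0, -0.0]
contact_force: [0.0, -0.4, 0.5]
gripper_width: 85.4
```

>>> {"op": "arm_command", "data": {
  "plan": [
    [[2, 1, -2, 0], [2, 2, -2, 0], [0, 2, -1, 0], [0, 0, 0, 0], [0, 0, 0, 0]]
  ]
}}

```text
time_s: 38.65
tool_pos: [545.5, -254.1, 210.0]
ee_rot: [0.016, 1.0, -0.001, 0.002]
contact_force: [1.0, 0.1, -0.4]
gripper_width: 85.4
```

```bash
python3 -c "
from h import *
s=snap('wrist','w19.png');np.savez('/tmp/wf.npz',**s)
s2=snap('scene','s19.png');s3=snap('side','d19.png')
print(arm.get_obs()['tool_pos'])
"
```

```text
[ 544.8284557  -254.94072607  206.48768433]
```

View pics/w19.png

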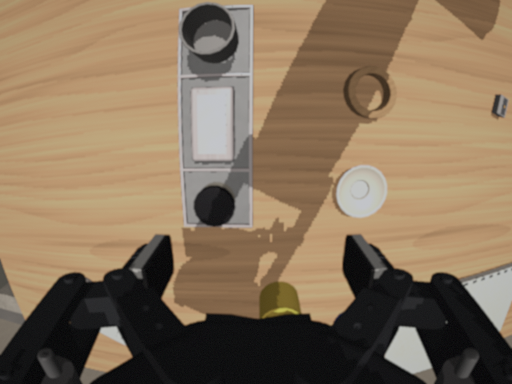

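View pics/s19.png

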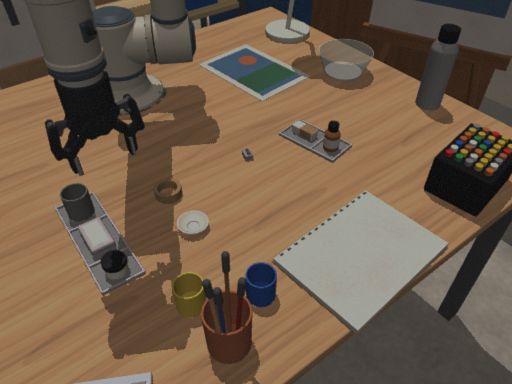

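View pics/d19.png

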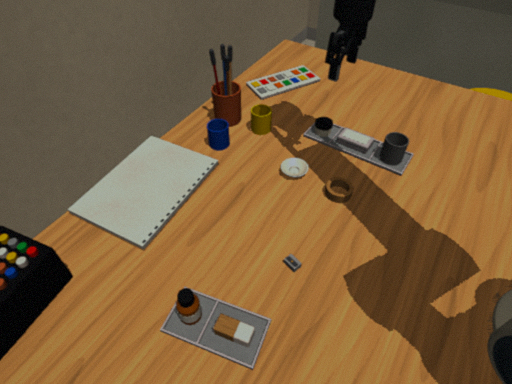

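Run:
```python
from h import *
s=load('wrist');w=wcloud(s)
for n,b in dict(pot=(190,183,240,228),tin=(190,84,236,164),cup=(178,0,240,64),tape=(342,64,396,124),dish=(330,160,390,222)).items(): print(n,*box(w,b,12,4))
w=cloud(load('side'))
for n,b in dict(bottle=(172,284,204,326),eraser=(212,312,258,344),sharp=(280,252,303,273)).items(): print(n,*box(w,b,12,4))
c=np.array([485.5,-302.5]);d=np.array([np.cos(np.radians(-2.1)),np.sin(np.radians(-2.1))]);e=np.array([-d[1],d[0]])
r=np.array([[582.5,-305.8]])-c;print('pot in tray',r@d,r@e)
```

```text
pot 1405 37.9 [ 584.4 -305.7] [46.2 47. ] 41.9
tin 3201 28.4 [ 491.8 -303.1] [47.4 82.5] 87.5
cup 1814 65.5 [ 393.7 -298.9] [55.1 55.1] 51.1
tape 1230 24.7 [ 457.8 -120. ] [60.6 60.2] 5.9
dish 1020 18.4 [ 577.9 -127.8] [67.3 64.2] 87.9
bottle 701 77.8 [560.9 293.4] [25.9 25.3] 63.1
eraser 798 28.8 [477.6 279.6] [65.3 30.2] 9.8
sharp 133 15.7 [458.8 106.3] [20.4 30.2] 75.3
pot in tray [97.05577844] [0.25665605]
```

All heights match object height plus the 3 mm floor, everything is centred in its bay, and the bystanders haven't moved. Handing in.

```bash
python3 -c "
from h import *
print(arm.finish_job())"
```

```text
the job is handed in; nothing more can be done
None
```

Both kits are made up and the job was handed in at about 39 s of the 126 s allowed. I placed the things in the order asked (ink bottle, eraser, paint tin, grey water cup, paint pot), and each was lowered until it touched its bay floor before release.

**Last checks:**

| Thing | Measured top (mm) | Own height + 3 mm floor (mm) | Position in bay |
|---|---|---|---|
| Ink bottle | 77.8 | 77 | within about 2 mm of the bay centre, upright |
| Eraser | 28.8 | 27 | within about 3 mm of the bay centre, along it |
| Paint tin | 28.4 | 27 | within about 1 mm of the bay centre, along it |
| Water cup | 65.5 | 65 | within about 1 mm of the bay centre, upright |
| Paint pot | 37.9 | 37 | within about 1 mm of the bay centre, upright |

- **Left in place:** the tape roll, palette dish and sharpener measured within about 1 mm of where they started. The blue and yellow cups were not used.
- **Wrist force:** it never read above about 10 N at the end of a move.

**Disagreements:**
- **Tray direction:** the text says the two-bay tray's +x (short-bay) end points to the robot. All three cameras showed the short bay at the far end, so I went by the bay sizes seen.
- **Camera offset:** the scene and side cameras differed by up to about 5 mm in y (nearly 8 mm for one tray outline). I took the final positions from close wrist views.

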